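# Roll a binocular barrel into the vee and clamp it

### The arm

A 7-joint arm with a two-finger parallel gripper is mounted at the origin on the work surface. World frame = base frame: x ahead of the robot, y to its left, z up, the work surface at z = 0. Lengths are in mm, angles in rad, forces in N, time in s.
With the tool pointing down it reaches from about 400 to 850 mm from the base axis. Payload 10.4 kg.
Tool frame: the origin (TCP) lies midway between the tips of the shut fingers; the grasp point (between the pads) lies manip.hold_point_z behind it (manip.hold_point_z is the distance from the TCP to the grasp point, in mm); z points along the fingers, x is the direction in which the jaws open and shut, and the axes are right-handed (so a half turn about z gives the same grasp; the last joint's range is limited). The gripper opens to 87 mm and grips with 3 to 60 N. Pads are 19 mm wide; open, the fingers measure 117 mm over their backs; the gripper's body (75 mm by 190 mm) begins 51 mm behind the grasp point.
Start: joints at [1.301, 0.332, -0.065, 1.46, 0.022, 1.35, -0.088], TCP at [152.711, -606.082, 190.176] pointing down, gripper open.
Joint ranges: [-2.6, 2.6], [-0.5, 2.12], [-1.47, 1.34], [0.16, 2.42], [-1.27, 4.41], [0.06, 2.06], [-2.6, 2.6]. Speed limits (rad/s): [2.22, 2.22, 2.79, 2.79, 3.14, 3.14, 3.14].

### API

Orientations are given as a rotation vector (axis times angle).
In Python, from rig import manip gives the robot as it stands.
- The arm moves only by the tool send_rows, never from a script. Its argument "motion" is a list of rows, each a list of 7 numbers: the shift along the world's x, y, z in m, then the turn, a rotation vector about the world's x, y, z in rad, then the opening, from 0 (shut) to 1 (fully open). In form: [[x, y, z, rx, ry, rz, fingers], ...]. A call has 1 to 20 rows; each row is the pose to reach, as a shift and turn from the pose measured when the call began; what a row does not reach only later rows make up. A row lasts 1/10 s, in which the tool goes at most 50 mm and 8.59 degrees, less where a joint would pass 70% of its speed; a pose out of reach is approached as far as the arm can. A call with a gripper value outside its range is refused whole. The fingers move at their own pace and stop on an object; the grip force is fixed at half the most. Time passes only in rows, so rows that repeat a pose let the fingers close. It gives the time, the measured TCP pose, the force and the opening at its end, in the units of the state.
- manip.state(): the state, without advancing time (a new reading comes with each control period).
- manip.capture(name): name is "scene" or "top" or "wrist"; returns a dict with "frame" (384x512x3 uint8, red, green, blue), "fx", "fy", "cx", "cy" (pixels), "rvec" (rotation vector, rad) and "tvec" (3), from world to camera coordinates, as OpenCV has them. Camera axes: x right, y down, z forward; pixel columns grow to the right and rows downward; lengths in mm; the calibration is good to about 2 mm. A picture is of the moment at which its call begins. There is no depth.
- manip.sign_off(): hands the job in, once; it reports no verdict.
Trained networks look in the newest picture that a camera, given by its name, has taken for a name from the list of things; names that differ only in an ending like _2 or _b are one class to them, and where a whole thing is asked for, a point or a joint stands for the part that bears it (a point fixed in the world has none). Each returns a list of dicts, best first, with "p" (0 to 1); they miss things now and then, are a little off and sometimes report something else, mostly with a low value. They report only what shows in the picture. A call takes as long as a camera call. They do not tell look-alikes from the thing itself.
- manip.silhouettes(camera, target): "mask" (384x512 bool, what is visible of it) and "xy" ([column, row] in pixels, amid what is visible of it).
The state is a dict: "clock": time; "q": joint angles; "joint_velocities": joint speeds; "joint_torque": joint torques, N m; "position": TCP position; "tool_rot": TCP orientation; "contact_force": force on the tool from outside, world axes, zero at the start; "wrist_torque": the same for the moment, N m; "finger_gap": finger opening in mm.
Only numpy, scipy, OpenCV 4.12 (cv2) and the standard library are available. Lean on these libraries where they do the work, as an engineer would, in place of code of your own. Each camera call takes 0.05 s, during which the arm holds its last target.

### The job

Roll the loose green binocular barrel across the loading deck into the steel vee without lifting it, let it settle there, and push it gently along the vee until its lens end rests against the black rubber stop. Only then swing the red-handled clamp down and press it until its sprung pad bears firmly on the barrel and stays so when you let go, never pushing the barrel hard or crushing it, and leave the other things where they are.

Things in the scene. Friction and masses are not known exactly. Their poses are not given: they have to be found in the camera images.
- fixture: Fixture screwed to the table. Origin on the table under the vee's middle; x = rolling direction (away from the robot at yaw 0), y along the vee, z up. Base x -145 to +110, y -75 to +75 mm. Cheeks 104 mm tall at x 72 to 98, y -39 to +19 carry the clamp; the stop's bracket, 64 mm tall, 40 mm wide, is at y -75 to -87.
- deck_edge (a point): Middle of the aluminium loading deck's edge at the vee: fixture x -19, y 0, z 40 mm. The deck is flat and level, its top 40 mm above the table, x -138 to -19, y -75 to +75, with a 5 mm high lip at x -138 to -133. On it a barrel's axis is 60 mm above the table. Pushed slowly past the edge, the barrel drops in and centres itself.
- vee_seat (a point): Where the middle of the axis of a seated barrel lies: fixture x 0, y -10, z 49.3 mm (barrel home: its origin is here). The steel vee is 90 degrees, y -65 to +65; its lowest line is at x 0, 21 mm above the table; the far side rises to 45 mm at x +24, the near side to the deck's edge.
- barrel: Loose binocular barrel, 0.12 to 0.21 kg: green cylinder, 40 mm diameter, 90 mm long, lying askew on the deck; origin mid-axis, y along the axis: flat lens end at y -45 (towards the stop), then at the +y end an eyecup, at most 37 mm across, to y +70. x and z turn as it rolls. Slides in the vee with 1 to 3 N; a push over 15 N damages it.
- stop_face (a point): Centre of the stop's free face, a black rubber disc of 26 mm diameter facing the fixture's +y, at fixture x 0, y -55, z 49.3 mm, on a seated barrel's axis. Gives 1 mm per 4 N, at most 6 mm, and springs back. Barrel home: its lens end touches it.
- clamp_pivot (a point): Centre of the clamp's hinge: fixture x 85, y -10, z 91.3 mm; the hinge axis is parallel to the fixture's y. The stiff hinge (0.9 N m friction) keeps the arm where it is left, and once let go it holds up to about 10 N of pad force on the barrel. Moving the arm takes 5 to 8 N at the handle.
- clamp_arm (a joint): Clamp arm's angle, rad: 0 = level, pointing from the pivot to the fixture's -x over the vee; grows as it opens up and back, 1.57 = upright. Starts at 1.65 to 1.9, goes down to -0.15. The pad meets a seated barrel somewhere from -0.06 to +0.06: feel for it, as the handle push rises above the hinge friction by 0.6 N per N on the barrel.
- clamp: Moving clamp: flat steel arm 22 wide, 12 mm thick, with a red paddle 54 x 36 x 12 mm at its end. Origin mid-paddle, 145 mm from the pivot; x towards the pivot, z out of the outer face (up when level). 85 mm from the pivot, below: rubber pad, 20 mm, spring 8 N/mm, 5.5 mm travel, on a spindle set unknown within 10 mm. Must hold the barrel with over 2 N, never over 25 N.
- bino_a: Bystander: finished green binoculars standing upright on the table, 85 x 44 x 104 mm, origin under the middle. Leave alone.
- bino_b: Bystander: as bino_a. Leave alone.
- bino_c: Bystander: as bino_a. Leave alone.
- focus_wheel: Bystander: small green focus wheel, 32 mm diameter, 16 mm tall, origin at the underside. Leave alone.
- eyecup_ring: Bystander: green ring, 46 mm outside, 30 mm inside, 14 mm tall, origin at the underside. Leave alone.
- oil_jar: Bystander: glass jar with steel cap, 48 mm diameter, 75 mm tall, origin at the underside. Leave alone.
- driver: Bystander: yellow-handled screwdriver lying on the table behind the fixture, 160 mm long. Leave alone.
Not all that is in view belongs to the job. What is meant by the barrel is not pink, and is the smaller of those in its own colour.

How it is judged:
By the outcome, as a careful person would: the job done as asked, in the order asked, and still so for the second after the job is handed in, with the robot touching nothing.
It also fails if it takes over 64 s, if anything falls off the work surface, if the arm or the gripper's body presses on something with over 40 N, if the wrist force passes 120 N, or if a joint passes its speed limit or range.

## Working session

There is one attempt and no reset: what is moved stays moved. The work goes in short steps, Python scripts to look and compute and a tool call to move; the robot and the scene stay as the last step left them, time stands still between calls to the robot, and variables do not carry over. Pictures are saved under pics/ and viewed, and the job is handed in when it is done.

Besides the shell and the picture viewer there is one more tool, called after "Call:" as a command line: name --pt "numbers of a row" for each row, then --argument value for the rest. send_rows: Moves the arm, as the interface text tells. Its arguments: {"type":"object","properties":{"motion":{"type":"array","items":{"type":"array","items":{"type":"number"}}}},"required":["motion"]}

```bash
mkdir -p pics; ls; python3 - <<'E'
from rig import manip
import cv2
s=manip.state(); print(s, manip.hold_point_z)
for n in ["scene","top","wrist"]:
    c=manip.capture(n); cv2.imwrite(f"pics/{n}0.png",c["frame"][:,:,::-1]); print(n,c["fx"],c["cx"],c["rvec"],c["tvec"])
E
```

```text
pics
{'clock': 0.0, 'q': array([ 1.30138274,  0.33288627, -0.06470045,  1.46097832,  0.02156839,
        1.34990573, -0.08849272]), 'joint_velocities': array([ 0.00057832, -0.00039685, -0.00111342,  0.00057797,  0.00039166,
       -0.00011501,  0.00053126]), 'joint_torque': array([-7.16633622e-04, -6.23269987e+01,  2.41401064e-02, -3.89905536e+01,
       -6.14556950e-02,  3.97465797e-02,  1.00300788e-04]), 'position': array([ 152.58785667, -605.61613306,  189.32731772]), 'tool_rot': array([-2.47731984e+00,  1.93053225e+00,  1.87512810e-03]), 'contact_force': array([ 0.16391365, -0.19104745,  0.34703995]), 'wrist_torque': array([0.00998356, 0.00836877, 0.03456384]), 'finger_gap': 87.14777333529796} 18.700000000000003
scene 474.5185277386602 255.39438927270126 [ 2.07821646  1.118024   -0.47689271] [-324.7354248  -228.46827228 1459.66218419]
top 356.35216995192263 260.40617178669106 [ 2.1405415  -2.08173715  0.20026141] [ 44.47866705 520.77465443 726.87086313]
wrist 279.28379145969564 253.80868591782496 [-2.3110702   1.8006735   0.23528833] [-624.77332083  -31.74929319  390.31967884]
```

View pics/scene0.png

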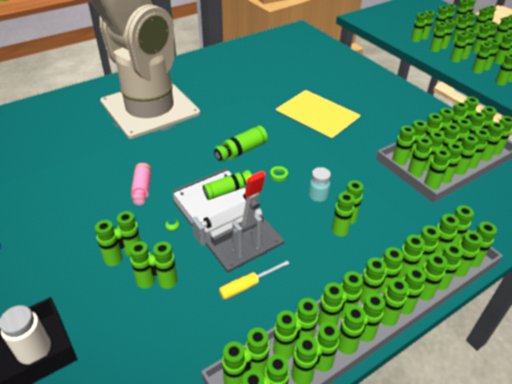

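View pics/top0.png

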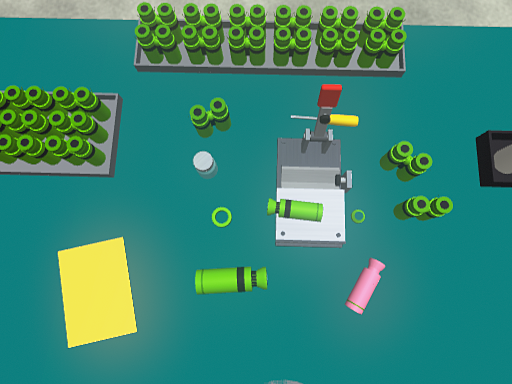

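View pics/wrist0.png

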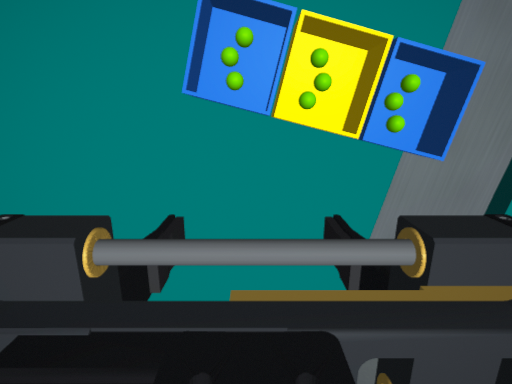

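```bash
cat > h.py <<'E'
from rig import manip
import cv2, numpy as np, json, pickle
from scipy.spatial.transform import Rotation as R
def proj(c,P):
    K=np.array([[c["fx"],0,c["cx"]],[0,c["fy"],c["cy"]],[0,0,1]])
    return cv2.projectPoints(np.asarray(P,float).reshape(-1,1,3),np.array(c["rvec"],float),np.array(c["tvec"],float),K,None)[0].reshape(-1,2)
def unproj(c,uv,z):
    Rm=cv2.Rodrigues(np.array(c["rvec"],float))[0]; t=np.array(c["tvec"],float)
    uv=np.atleast_2d(uv); d=np.c_[(uv[:,0]-c["cx"])/c["fx"],(uv[:,1]-c["cy"])/c["fy"],np.ones(len(uv))]@Rm
    o=-Rm.T@t; return o+d*((z-o[2])/d[:,2])[:,None]
def crop(c,x0,y0,x1,y1,k,name):
    cv2.imwrite(name,cv2.resize(c["frame"][y0:y1,x0:x1,::-1],None,fx=k,fy=k,interpolation=cv2.INTER_CUBIC))
E
python3 - <<'E'
from h import *
for n in ["scene","top"]:
    c=manip.capture(n); pickle.dump(c,open(n+"0.pkl","wb"))
    crop(c,*((250,70,390,260) if n=="top" else (150,150,310,290)),*((3,) if n=="top" else (5,)),f"pics/{n}_crop.png")
    for t in ["fixture","barrel","clamp","stop_face","focus_wheel","driver"]:
        for r in manip.silhouettes(n,t)[:3]:
            m=r["mask"]; ys,xs=np.nonzero(m); print(n,t,round(r["p"],2),r["xy"],xs.min(),xs.max(),ys.min(),ys.max(),m.sum())
E
```

```text
scene fixture 0.75 [230.1, 221.2] 173 284 169 272 6097
scene barrel 0.83 [143.1, 184.4] 132 150 164 204 618
scene barrel 0.7 [241.7, 139.7] 214 267 125 161 1043
scene barrel 0.61 [224.4, 183.4] 202 250 171 200 762
scene clamp 0.58 [249.7, 198.1] 240 265 172 231 847
scene stop_face 0.91 [234.4, 218.3] 173 284 169 272 5956
scene driver 0.96 [244.3, 282.1] 220 286 262 298 555
scene driver 0.7 [283.5, 175.3] 271 287 167 181 202
top fixture 0.92 [316.0, 181.0] 275 351 85 247 7467
top barrel 0.88 [231.2, 279.6] 195 266 267 294 1670
top barrel 0.78 [365.5, 284.6] 345 384 259 314 1065
top barrel 0.76 [296.8, 208.3] 267 322 199 221 986
top clamp 0.75 [320.6, 107.3] 310 341 85 141 939
top stop_face 0.73 [316.2, 181.1] 275 351 85 246 7423
top focus_wheel 0.6 [356.5, 217.4] 351 364 211 223 72
top driver 0.59 [341.3, 120.5] 306 358 115 126 293
top driver 0.21 [219.8, 222.2] 212 231 208 227 177
```

View pics/top_crop.png

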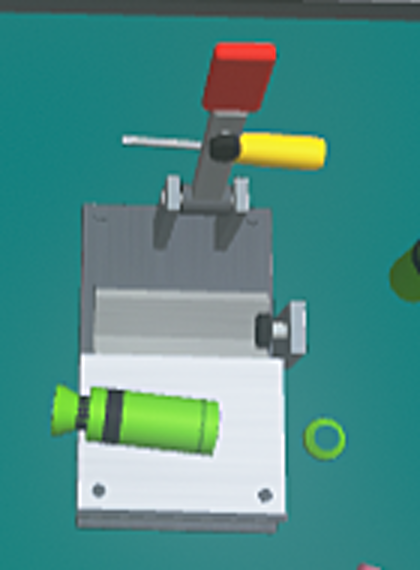

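View pics/scene_crop.png

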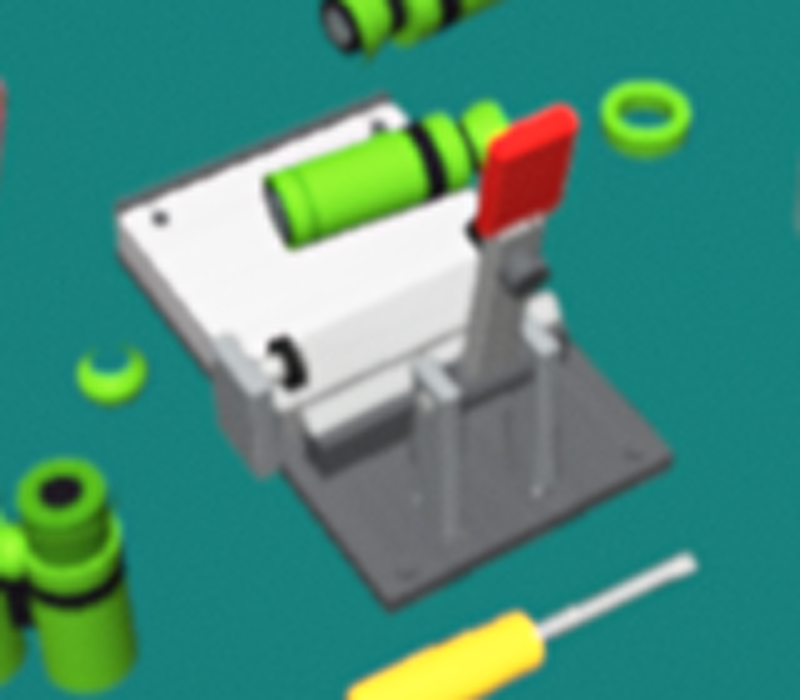

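```bash
cat > fit.py <<'E'
from h import *
from scipy.optimize import least_squares
ct=pickle.load(open("top0.pkl","rb")); cs=pickle.load(open("scene0.pkl","rb"))
T=lambda u,v:(u/3+250-.33,v/3+70-.33)
S=lambda u,v:(u/5+150-.4,v/5+150-.4)
top=[((-19,75,40),T(80,354)),((-19,-75,40),T(285,360)),((-133,75,40),T(78,513)),((-133,-75,40),T(285,516)),((110,75,6),T(84,205)),((110,-75,6),T(271,207))]
sc=[((-135.5,-75,45),S(117,207)),((-19,-75,40),S(270,408)),((110,-75,6),S(390,603)),((110,75,6),S(673,460))]
def W(p,P):
    c,s=np.cos(p[2]),np.sin(p[2]); P=np.asarray(P,float)
    return np.c_[p[0]+c*P[:,0]-s*P[:,1],p[1]+s*P[:,0]+c*P[:,1],P[:,2]]
def f(p): return np.r_[(proj(ct,W(p,[a for a,_ in top]))-[b for _,b in top]).ravel(),(proj(cs,W(p,[a for a,_ in sc]))-[b for _,b in sc]).ravel()]
g=unproj(ct,[(315,180)],40)[0]
r=least_squares(f,[g[0],g[1],0],x_scale=[10,10,.1],loss="soft_l1"); p=r.x
print(p); print(f(p).round(1).reshape(-1,2).tolist())
pickle.dump(p,open("fix.pkl","wb"))
# barrel: axis points in top picture: eyecup end centre & lens end
for c,ax in((ct,[T(60,410),T(217,427)]),):
    w=unproj(c,ax,60); print(w)
    d=w-[p[0],p[1],0]; ca,sa=np.cos(p[2]),np.sin(p[2]); fx=np.c_[ca*d[:,0]+sa*d[:,1],-sa*d[:,0]+ca*d[:,1]]; print(fx)
E
python3 fit.py
```

```text
[ 5.54552352e+02 -5.11123524e+01  3.08549042e-03]
[[0.1, -0.0], [-0.8, -0.5], [-0.1, -1.6], [0.3, -0.9], [-0.9, 0.1], [-0.4, 0.7], [-0.7, -0.4], [-7.3, -8.8], [-0.6, 1.1], [0.2, -0.4]]
[[489.42441726  38.13142861  60.        ]
 [480.20959423 -74.05517553  60.        ]]
[[-64.85226469  89.44430748]
 [-74.41319401 -22.71333044]]
```

```bash
cat > bfit.py <<'E'
from h import *
from scipy.optimize import least_squares
def fitb(views,z,g):
    # body cylinder + eyecup: match convex hull outline's extents
    a=np.linspace(0,2*np.pi,24,endpoint=False)
    def pts(p):
        x,y,w=p; u=np.array([-np.sin(w),np.cos(w),0]);v=np.array([np.cos(w),np.sin(w),0]);k=np.array([0,0,1.])
        o=[]
        for s,r in((-45,20),(45,20),(55,16),(70,17)): o.append(np.array([x,y,z])+s*u+r*(np.cos(a)[:,None]*v+np.sin(a)[:,None]*k))
        return np.concatenate(o)
    D=[(np.cos(t),np.sin(t)) for t in np.linspace(0,2*np.pi,16,endpoint=False)]
    def f(p):
        e=[]
        for c,m in views:
            q=proj(c,pts(p)); ys,xs=np.nonzero(m); b=np.c_[xs,ys]
            for d in D: e.append((q@d).max()-(b@d).max()-.4)
        return np.array(e)
    r=least_squares(f,g,x_scale=[10,10,.1],loss="soft_l1"); return r.x,f(r.x)
def seg(c,box):
    h=cv2.cvtColor(c["frame"],cv2.COLOR_RGB2HSV); m=((h[:,:,0]>30)&(h[:,:,0]<62)&(h[:,:,1]>120)&(h[:,:,2]>50))
    k=np.zeros_like(m);x0,y0,x1,y1=box;k[y0:y1,x0:x1]=1
    return m&(k>0)
E
python3 - <<'E'
from bfit import *
ct=pickle.load(open("top0.pkl","rb")); cs=pickle.load(open("scene0.pkl","rb"))
mt=seg(ct,(262,190,330,226)); ms=seg(cs,(195,165,256,205))
print(mt.sum(),ms.sum())
x,e=fitb([(ct,mt)],60,[484,-29,-.085]); print(x,e.round(1))
x2,e2=fitb([(cs,ms)],60,[484,-29,-.085]); print(x2,e2.round(1))
E
```

```text
750 616
[ 4.84759459e+02 -2.60396189e+01 -7.44152032e-02] [-0.2  0.1  0.7  0.5  0.3 -0.3  0.   0.2  0.3  0.6  0.3 -0.1 -0.3  1.1
  0.6 -0. ]
[ 4.81448234e+02 -2.30100785e+01  3.05261517e-02] [ 0.4  2.   0.8  0.   1.7  0.9  0.3  1.3  0.1  0.2  0.5  1.2  2.6  1.9
  0.7 -0.1]
```

Call:
send_rows --pt "0.073 0.145 0 0 0 -0.08 0.58" --pt "0.073 0.145 0 0 0 -0.08 0.58" --pt "0.073 0.145 0 0 0 -0.08 0.58" --pt "0.144 0.29 0 0 0 -0.16 0.58" --pt "0.144 0.29 0 0 0 -0.16 0.58" --pt "0.144 0.29 0 0 0 -0.16 0.58" --pt "0.215 0.435 0 0 0 -0.24 0.58" --pt "0.215 0.435 0 0 0 -0.24 0.58" --pt "0.215 0.435 0 0 0 -0.24 0.58" --pt "0.287 0.579 0 0 0 -0.325 0.58" --pt "0.287 0.579 0 0 0 -0.325 0.58" --pt "0.287 0.579 0 0 0 -0.325 0.58" --pt "0.287 0.579 0 0 0 -0.325 0.58" --pt "0.287 0.579 0 0 0 -0.325 0.58" --pt "0.287 0.579 0 0 0 -0.325 0.58"

```text
clock: 2.35
position: [439.9, -26.3, 190.2]
tool_rot: [2.136, -2.304, 0.0]
contact_force: [-1.0, -0.7, -0.3]
finger_gap: 50.2
```

Call:
send_rows --pt "0 0 -0.04 0 0 0 0.58" --pt "0 0 -0.08 0 0 0 0.58" --pt "0 0 -0.11 0 0 0 0.58" --pt "0 0 -0.125 0 0 0 0.58" --pt "0 0 -0.136 0 0 0 0.58" --pt "0 0 -0.136 0 0 0 0.58" --pt "0 0 -0.136 0 0 0 0.58"

```text
clock: 3.05
position: [440.2, -26.8, 54.8]
tool_rot: [-2.135, 2.305, -0.001]
contact_force: [0.1, 1.0, 0.3]
finger_gap: 50.6
```

```bash
python3 - <<'E'
from h import *
for n in ["scene","wrist"]:
    c=manip.capture(n)
    if n=="scene": crop(c,130,90,330,240,4,"pics/s1.png")
    else: crop(c,0,0,512,384,1,"pics/w1.png")
s=manip.state();print(s["position"],s["contact_force"])
E
```

```text
[440.61570887 -26.64465282  55.20959614] [ 0.13131136 -0.19155571 -0.74980117]
```

View pics/s1.png

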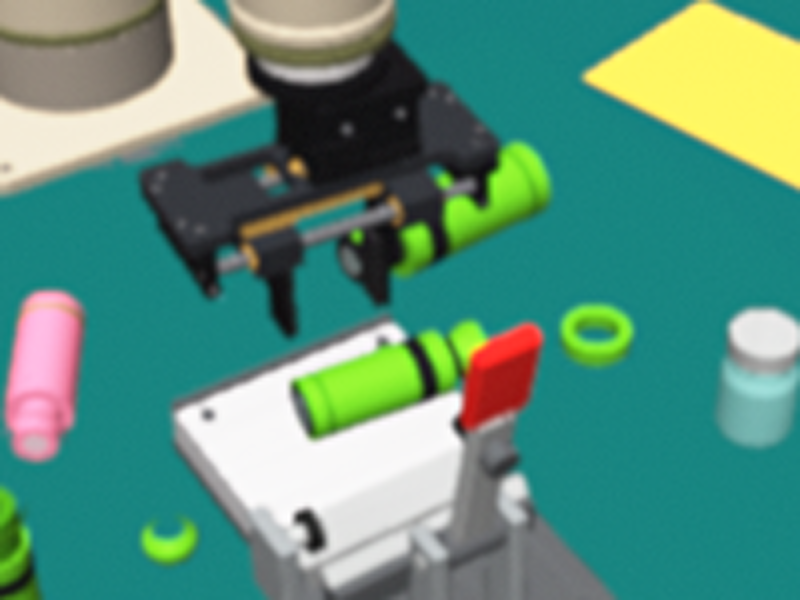

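View pics/w1.png

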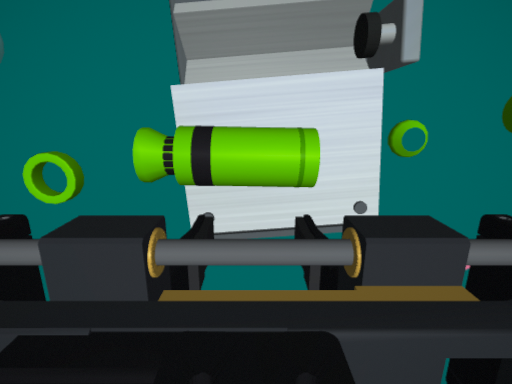

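```bash
python3 - <<'E'
from h import *
c=pickle.load(open("scene0.pkl","rb"))
q=proj(c,[[440,-60,55],[440,6,55],[431,-60,55],[450,-60,55],[416,-126,45],[416,24,45]]); print(((q-[130,90])*4).round())
E
```

```text
[[284. 368.]
 [379. 328.]
 [277. 360.]
 [293. 378.]
 [168. 399.]
 [385. 309.]]
```

```bash
python3 - <<'E'
from h import *
c=pickle.load(open("scene0.pkl","rb"))
for z in (55,65,75,85): print(z,((proj(c,[[440,-60,z],[440,6,z]])-[130,90])*4).round().tolist())
c=manip.capture("wrist");crop(c,100,150,400,300,2.6,"pics/w2.png")
for z in (55,65,75,85): print(z,((proj(c,[[440,-60,z],[440,6,z],[431,-60,z],[450,-60,z]]))).round().tolist())
c=manip.capture("scene"); crop(c,170,110,270,185,8,"pics/s2.png")
E
```

```text
55 [[284.0, 368.0], [379.0, 328.0]]
65 [[283.0, 356.0], [379.0, 316.0]]
75 [[282.0, 343.0], [378.0, 304.0]]
85 [[281.0, 330.0], [378.0, 291.0]]
55 [[298.0, 210.0], [209.0, 217.0], [299.0, 222.0], [298.0, 197.0]]
65 [[300.0, 215.0], [207.0, 221.0], [301.0, 227.0], [300.0, 201.0]]
75 [[303.0, 220.0], [205.0, 227.0], [303.0, 232.0], [302.0, 206.0]]
85 [[305.0, 225.0], [202.0, 233.0], [306.0, 239.0], [305.0, 211.0]]
```

View pics/w2.png

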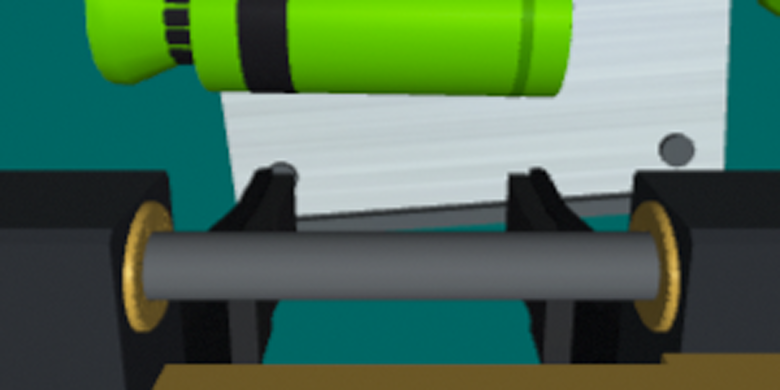

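View pics/s2.png

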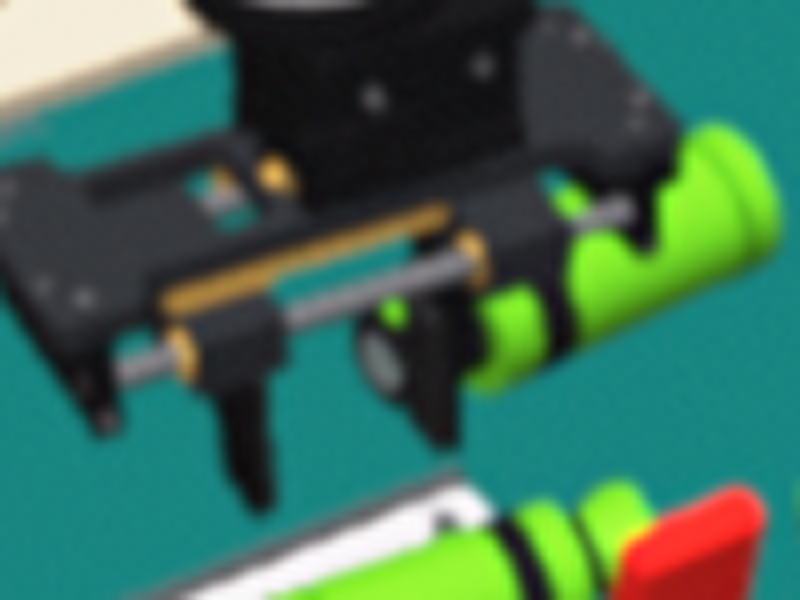

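Call:
send_rows --pt "0 0 -0.004 0 0 0 0.58" --pt "0 0 -0.008 0 0 0 0.58" --pt "0 0 -0.011 0 0 0 0.58" --pt "0 0 -0.011 0 0 0 0.58" --pt "0 0 -0.012 0 0 0 0.58"

```text
clock: 3.75
position: [440.5, -26.4, 42.9]
tool_rot: [-2.135, 2.304, -0.002]
contact_force: [0.2, -1.0, -0.0]
finger_gap: 50.2
```

Call:
send_rows --pt "0 0 -0.001 0 0 0 0.58" --pt "0 0 -0.002 0 0 0 0.58" --pt "0 0 -0.003 0 0 0 0.58" --pt "0 0 -0.003 0 0 0 0.58"

```text
clock: 4.15
position: [440.4, -26.4, 39.8]
tool_rot: [-2.135, 2.304, -0.002]
contact_force: [-0.0, 0.6, 0.3]
finger_gap: 50.4
```

Call:
send_rows --pt "0 0 -0.001 0 0 0 0.58" --pt "0 0 -0.002 0 0 0 0.58" --pt "0 0 -0.003 0 0 0 0.58" --pt "0 0 -0.003 0 0 0 0.58"

```text
clock: 4.55
position: [440.3, -26.4, 36.7]
tool_rot: [-2.135, 2.304, -0.001]
contact_force: [-0.2, -0.4, -0.5]
finger_gap: 50.7
```

```bash
python3 - <<'E'
from h import *
c=manip.capture("scene"); crop(c,170,110,270,185,8,"pics/s3.png")
s=manip.state();print(s["position"],s["contact_force"])
E
```

```text
[440.34080791 -26.42329552  36.7696015 ] [-0.7646379   0.29209762 -0.60603409]
```

View pics/s3.png

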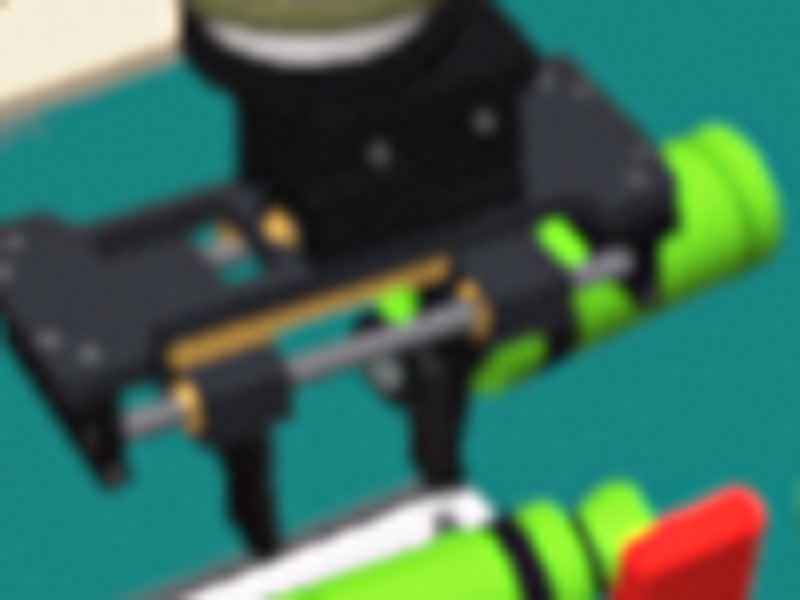

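Call:
send_rows --pt "0 0 -0.002 0 0 0 0.58" --pt "0 0 -0.004 0 0 0 0.58" --pt "0 0 -0.006 0 0 0 0.58" --pt "0 0 -0.008 0 0 0 0.58" --pt "0 0 -0.01 0 0 0 0.58" --pt "0 0 -0.01 0 0 0 0.58"

```text
clock: 5.2
position: [440.1, -26.4, 26.5]
tool_rot: [-2.135, 2.304, -0.001]
contact_force: [-0.7, 0.3, -0.3]
finger_gap: 50.8
```

```bash
python3 - <<'E'
from h import *
c=manip.capture("scene"); crop(c,170,110,270,185,8,"pics/s4.png")
s=manip.state();print(s["position"],s["contact_force"])
c=manip.capture("wrist");crop(c,100,150,400,300,2.6,"pics/w4.png")
E
```

```text
[440.21970045 -26.39634195  26.62038594] [ 0.65570973 -0.39267304 -0.07855104]
```

View pics/s4.png

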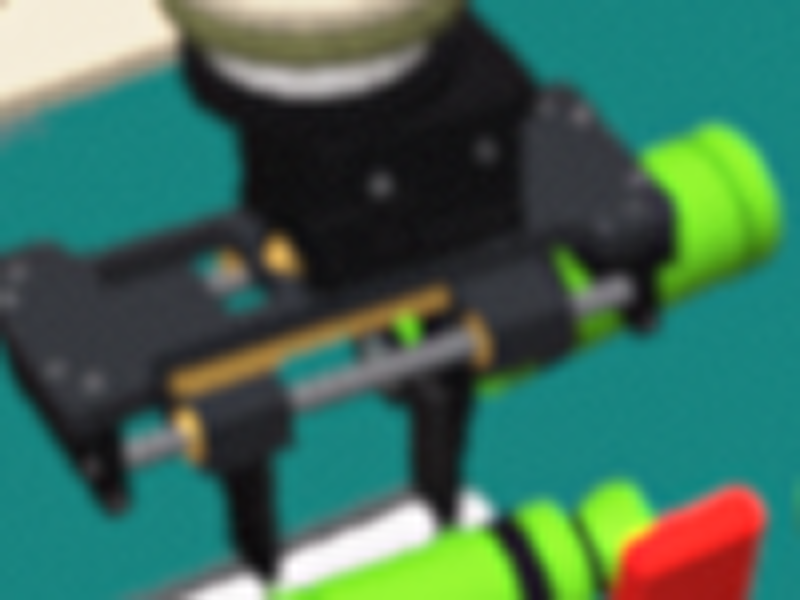

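View pics/w4.png

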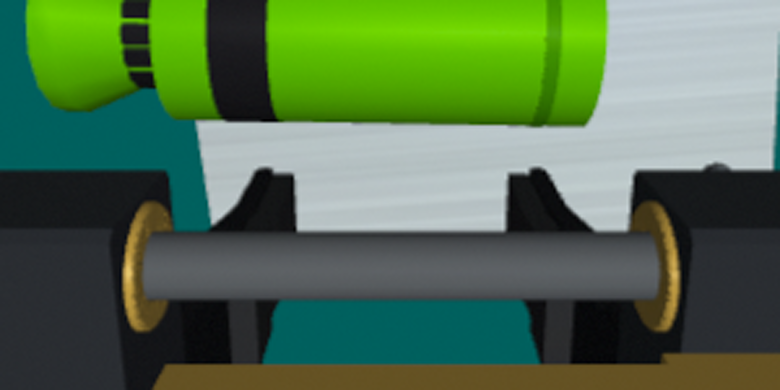

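Call:
send_rows --pt "0 0 -0.001 0 0 0 0.58" --pt "0 0 -0.002 0 0 0 0.58" --pt "0 0 -0.003 0 0 0 0.58" --pt "0 0 -0.003 0 0 0 0.58"

```text
clock: 5.7
position: [440.2, -26.4, 23.6]
tool_rot: [-2.135, 2.304, -0.001]
contact_force: [-0.2, -0.3, -0.6]
finger_gap: 50.5
```

```bash
python3 - <<'E'
from h import *
c=pickle.load(open("scene0.pkl","rb"))
for x in (440,447):
  for z in (40,50,60): print(x,z,proj(c,[[x,-60,z],[x,6,z]]).round(1).tolist())
print(manip.state()["contact_force"])
E
```

```text
440 40 [[201.5, 186.7], [225.1, 176.7]]
440 50 [[201.2, 183.6], [224.9, 173.7]]
440 60 [[200.9, 180.5], [224.8, 170.6]]
447 40 [[202.9, 188.3], [226.5, 178.3]]
447 50 [[202.6, 185.3], [226.4, 175.3]]
447 60 [[202.4, 182.2], [226.3, 172.2]]
[-0.24301093 -0.27805861 -0.59596963]
```

Call:
send_rows --pt "0 0 -0.001 0 0 0 0.58" --pt "0 0 -0.002 0 0 0 0.58" --pt "0 0 -0.003 0 0 0 0.58" --pt "0 0 -0.003 0 0 0 0.58"

```text
clock: 6.1
position: [440.1, -26.3, 20.4]
tool_rot: [-2.135, 2.304, -0.001]
contact_force: [1.3, -0.6, 0.3]
finger_gap: 50.4
```

Call:
send_rows --pt "0 0 -0.001 0 0 0 0.58" --pt "0 0 -0.002 0 0 0 0.58" --pt "0 0 -0.002 0 0 0 0.58"

```text
clock: 6.4
position: [440.0, -26.4, 18.3]
tool_rot: [-2.136, 2.304, -0.0]
contact_force: [0.1, -0.2, 0.7]
finger_gap: 50.7
```

Call:
send_rows --pt "0 0 -0.001 0 0 0 0.58" --pt "0 0 -0.002 0 0 0 0.58" --pt "0 0 -0.002 0 0 0 0.58"

```text
clock: 6.7
position: [439.9, -26.4, 16.2]
tool_rot: [2.135, -2.304, 0.0]
contact_force: [-0.0, -0.2, -0.6]
finger_gap: 50.4
```

```bash
python3 - <<'E'
from h import *
c=manip.capture("scene"); crop(c,170,110,270,185,8,"pics/s5.png")
for i in range(3):
  s=manip.state();print(s["position"],s["contact_force"])
E
```

```text
[439.93288206 -26.33128786  16.21972641] [-0.35522804 -0.08774781  0.45403709]
[439.93288206 -26.33128786  16.21972641] [-0.35522804 -0.08774781  0.45403709]
[439.93288206 -26.33128786  16.21972641] [-0.35522804 -0.08774781  0.45403709]
```

View pics/s5.png

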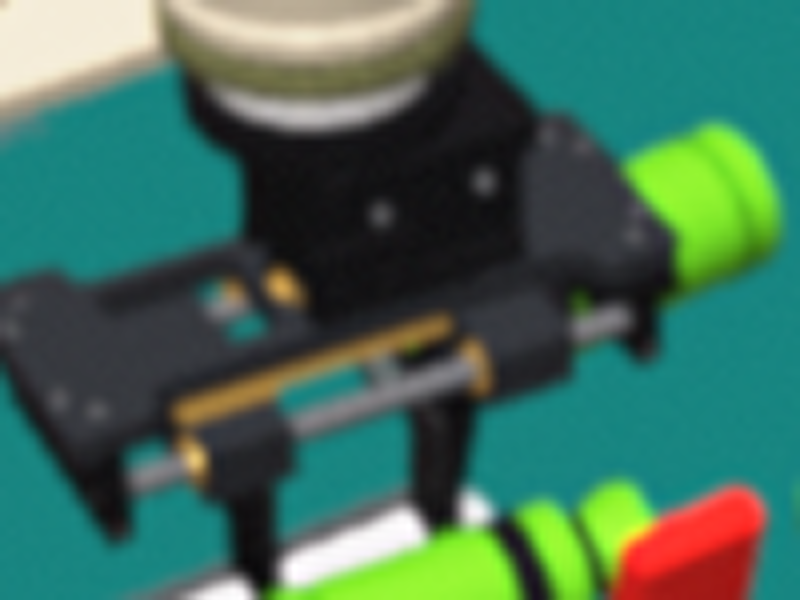

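Call:
send_rows --pt "0 0 0.004 0 0 0 0.58" --pt "0 0 0.008 0 0 0 0.58" --pt "0 0 0.011 0 0 0 0.58" --pt "0.003 0 0.011 0 0 0 0.58" --pt "0.006 0 0.011 0 0 0 0.58" --pt "0.009 0 0.011 0 0 0 0.58" --pt "0.012 0 0.011 0 0 0 0.58" --pt "0.014 0 0.011 0 0 0 0.58" --pt "0.016 0 0.011 0 0 0 0.58" --pt "0.018 0 0.011 0 0 0 0.58" --pt "0.02 0 0.011 0 0 0 0.58" --pt "0.022 0 0.011 0 0 0 0.58" --pt "0.024 0 0.011 0 0 0 0.58" --pt "0.026 0 0.011 0 0 0 0.58"

```text
clock: 8.15
position: [466.1, -26.4, 27.2]
tool_rot: [2.136, -2.304, 0.0]
contact_force: [-0.4, -0.6, 0.4]
finger_gap: 50.7
```

```bash
python3 - <<'E'
from h import *
c=manip.capture("wrist");crop(c,0,0,512,384,1.5,"pics/w6.png")
c=manip.capture("scene");crop(c,160,100,280,190,6,"pics/s6.png")
E
```

```text
(no output)
```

View pics/w6.png

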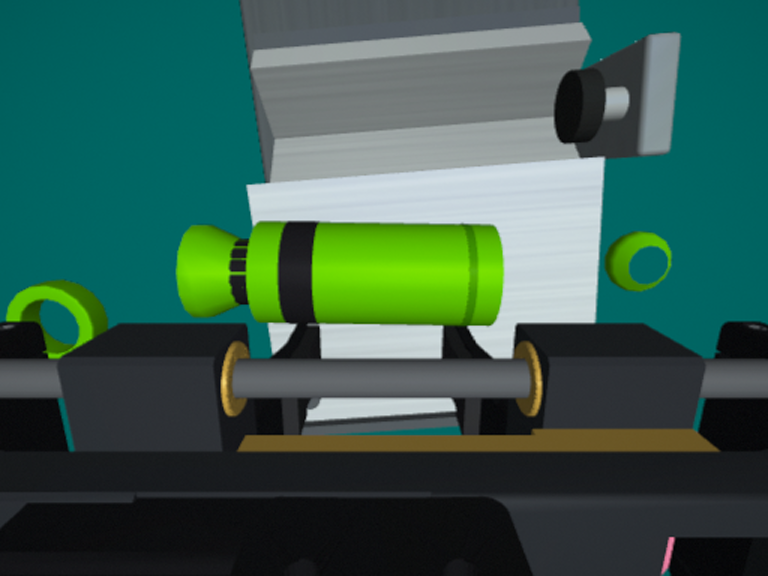

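View pics/s6.png

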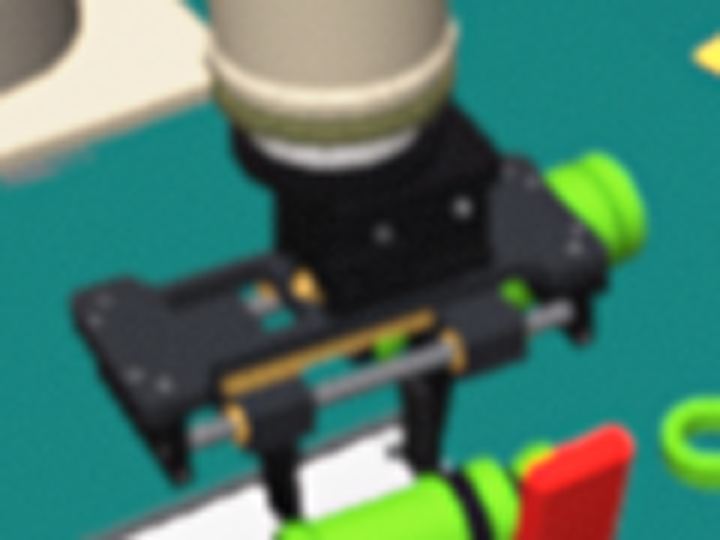

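Call:
send_rows --pt "0.002 0 0 0 0 0.01 0.58" --pt "0.004 0 0 0 0 0.015 0.58" --pt "0.006 0 0 0 0 0.02 0.58" --pt "0.008 0 0 0 0 0.025 0.58" --pt "0.01 0 0 0 0 0.03 0.58" --pt "0.012 0 0 0 0 0.035 0.58" --pt "0.014 0 0 0 0 0.04 0.58" --pt "0.016 0 0 0 0 0.045 0.58" --pt "0.018 0 0 0 0 0.05 0.58" --pt "0.02 0 0 0 0 0.055 0.58" --pt "0.022 0 0 0 0 0.06 0.58" --pt "0.024 0 0 0 0 0.065 0.58" --pt "0.026 0 0 0 0 0.07 0.58" --pt "0.028 0 0 0 0 0.075 0.58" --pt "0.03 0 0 0 0 0.078 0.58"

```text
clock: 9.75
position: [496.3, -26.3, 27.2]
tool_rot: [-2.224, 2.219, -0.0]
contact_force: [0.3, 0.8, -0.3]
finger_gap: 50.6
```

```bash
python3 - <<'E'
from h import *
print(manip.state()["contact_force"])
c=manip.capture("wrist");crop(c,0,0,512,384,1.5,"pics/w7.png")
c=manip.capture("top");crop(c,230,80,390,270,3,"pics/t7.png")
E
```

```text
[ 0.29653487  0.76762591 -0.28555639]
```

View pics/w7.png

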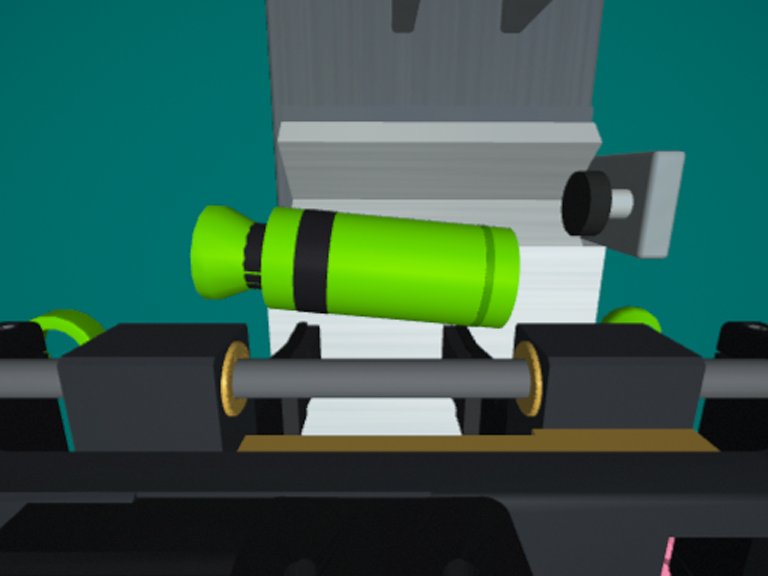

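View pics/t7.png

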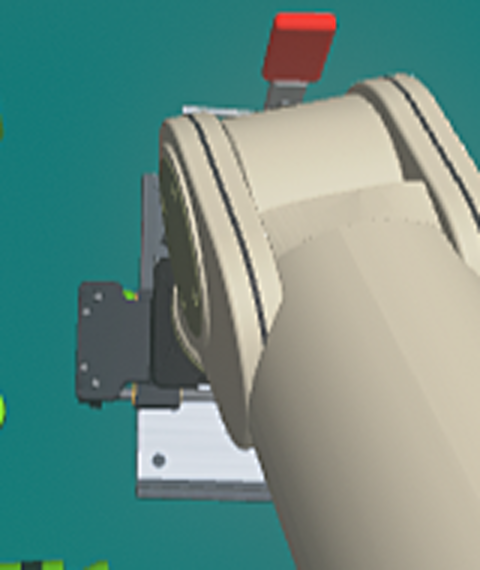

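Call:
send_rows --pt "0.0015 0 0 0 0 0 0.58" --pt "0.003 0 0 0 0 0 0.58" --pt "0.0045 0 0 0 0 0 0.58" --pt "0.006 0 0 0 0 0 0.58" --pt "0.0075 0 0 0 0 0 0.58" --pt "0.009 0 0 0 0 0 0.58" --pt "0.0105 0 0 0 0 0 0.58" --pt "0.012 0 0 0 0 0 0.58" --pt "0.012 0 0 0 0 0 0.58"

```text
clock: 10.75
position: [508.7, -26.2, 27.2]
tool_rot: [-2.224, 2.218, -0.0]
contact_force: [0.3, -0.3, -0.3]
finger_gap: 50.7
```

```bash
python3 - <<'E'
from h import *
print(manip.state()["contact_force"])
c=manip.capture("wrist");crop(c,0,0,512,384,1.5,"pics/w8.png")
E
```

```text
[ 0.29285757 -0.32835988 -0.25275822]
```

View pics/w8.png

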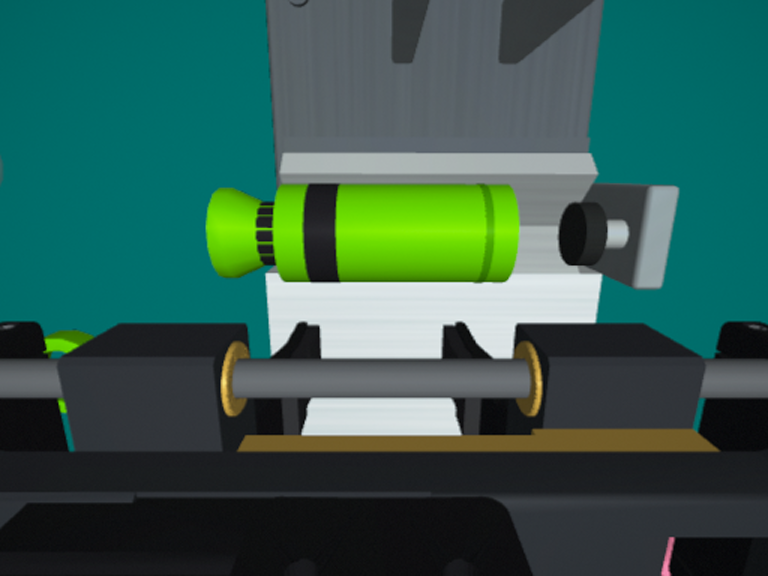

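```bash
python3 - <<'E'
from bfit import *
c=manip.capture("wrist")
m=seg(c,(130,115,350,195)); print(m.sum())
p=pickle.load(open("fix.pkl","rb")); print(p, "expect y", p[1])
x,e=fitb([(c,m)],49.3,[554,-30,0]); print(x,e.round(1))
print(unproj(c,[(138,154),(346,154),(373,157)],49.3), manip.state()["position"])
E
```

```text
11105
[ 5.54552352e+02 -5.11123524e+01  3.08549042e-03] expect y -51.11235237926384
[ 5.54212594e+02 -3.13932045e+01  1.19005947e-03] [-1.  -1.4 -0.8 -0.5 -0.1 -1.7 -1.  -1.  -0.6 -0.8 -1.4 -2.   0.9 -0.4
 -0.7 -1.5]
[[ 554.62938789   45.16269231   49.3       ]
 [ 554.94258564  -83.82508821   49.3       ]
 [ 553.11784328 -100.77017177   49.3       ]] [508.46302329 -26.21690727  27.22263423]
```

Call:
send_rows --pt "-0.005 0 0.03 0 0 0.005 0.58" --pt "-0.005 0 0.07 0 0 0.005 0" --pt "0.01 0.03 0.1 0 0 0.005 0" --pt "0.03 0.07 0.1 0 0 0.005 0" --pt "0.046 0.106 0.1 0 0 0.005 0" --pt "0.046 0.106 0.08 0 0 0.005 0" --pt "0.046 0.106 0.05 0 0 0.005 0" --pt "0.046 0.106 0.03 0 0 0.005 0" --pt "0.046 0.106 0.03 0 0 0.005 0" --pt "0.046 0.106 0.03 0 0 0.005 0"

```text
clock: 11.85
position: [554.5, 79.9, 57.7]
tool_rot: [-2.229, 2.213, 0.0]
contact_force: [-0.5, -0.7, 1.3]
finger_gap: 0.7
```

```bash
python3 - <<'E'
from h import *
s=manip.state();print(s["contact_force"],s["position"],s["finger_gap"])
c=manip.capture("wrist");crop(c,0,0,512,384,1.5,"pics/w9.png")
c=manip.capture("scene");crop(c,180,100,300,190,6,"pics/s9.png")
P=s["position"]
for dz in (0,10,20,30): print(dz,((proj(c,[P+[0,0,dz],P+[9,0,dz]])-[180,100])*6).round().tolist())
E
```

```text
[-0.53948109 -0.73279722  1.3436494 ] [554.54840764  79.93816599  57.72429581] 0.7076513311829621
0 [[582.0, 522.0], [595.0, 535.0]]
10 [[583.0, 503.0], [596.0, 516.0]]
20 [[584.0, 484.0], [598.0, 497.0]]
30 [[585.0, 465.0], [599.0, 478.0]]
```

View pics/w9.png

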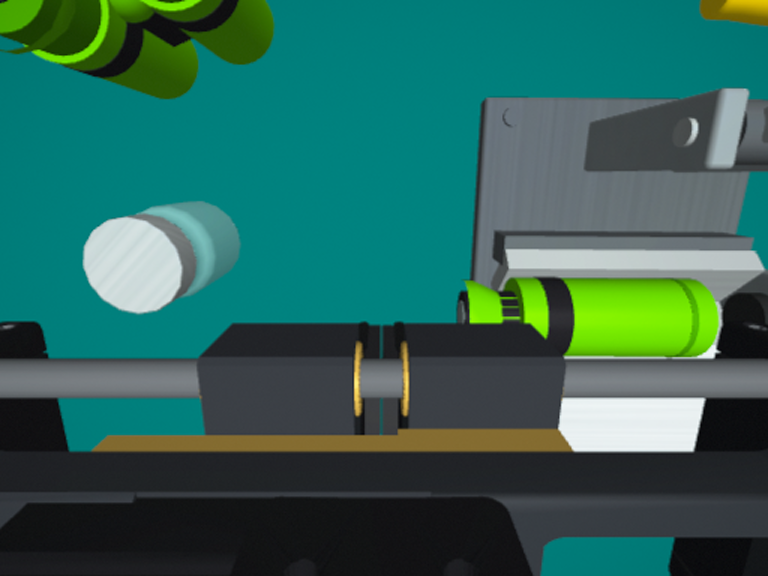

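View pics/s9.png

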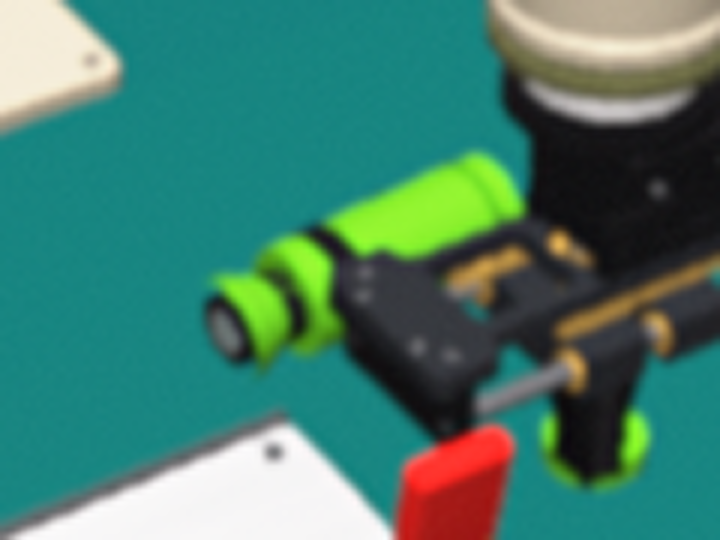

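Call:
send_rows --pt "0 0 -0.015 0 0 0 0" --pt "0 0 -0.027 0 0 0 0" --pt "0 -0.005 -0.034 0 0 0 0" --pt "0 -0.01 -0.038 0 0 0 0" --pt "0 -0.016 -0.038 0 0 0 0" --pt "0 -0.02 -0.038 0 0 0 0" --pt "0 -0.02 -0.038 0 0 0 0"

```text
clock: 12.65
position: [555.7, 59.0, 21.0]
tool_rot: [-2.227, 2.213, -0.003]
contact_force: [-0.1, -0.3, -0.1]
finger_gap: 0.6
```

```bash
python3 - <<'E'
from h import *
s=manip.state();print(s["contact_force"],s["position"],s["finger_gap"])
c=manip.capture("wrist");crop(c,0,0,512,384,1.5,"pics/w10.png")
c=manip.capture("scene");crop(c,180,130,300,220,6,"pics/s10.png")
E
```

```text
[-0.08039653 -0.30660889 -0.06021436] [555.73728848  58.95433214  20.99153779] 0.5818297454637745
```

View pics/w10.png

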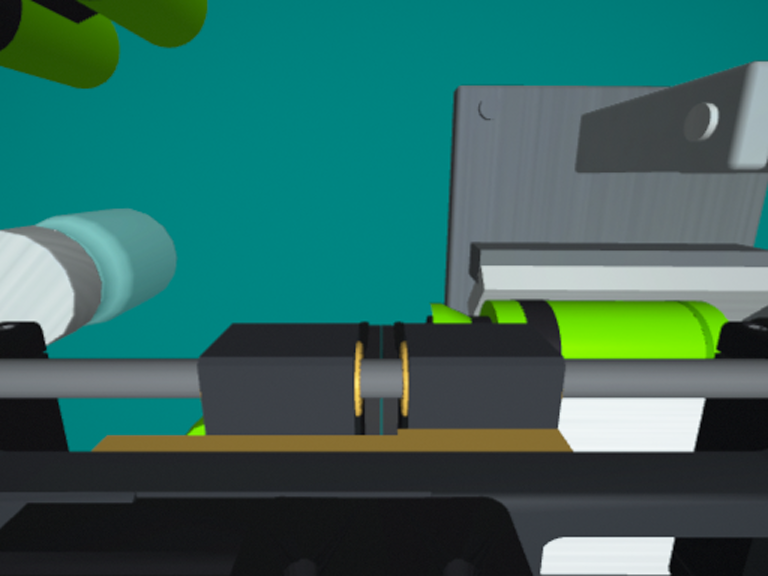

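View pics/s10.png

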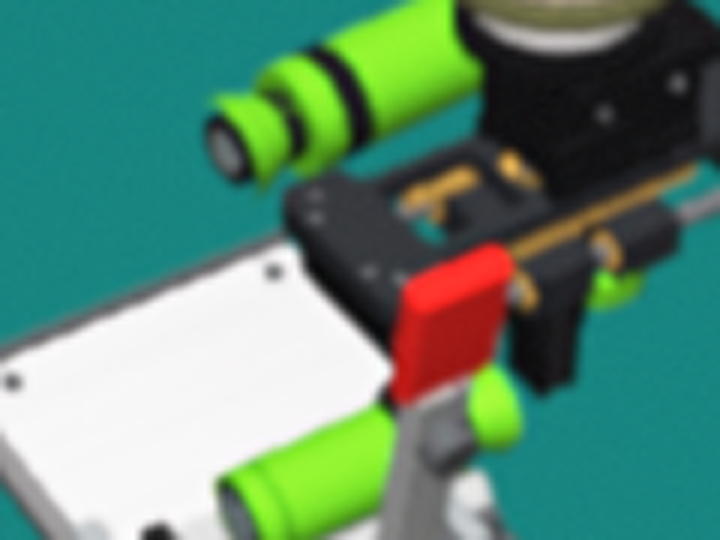

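Call:
send_rows --pt "-0.001 -0.001 0 0 0 0 0" --pt "-0.001 -0.003 0 0 0 0 0" --pt "-0.001 -0.0045 0 0 0 0 0" --pt "-0.001 -0.006 0 0 0 0 0" --pt "-0.001 -0.0075 0 0 0 0 0" --pt "-0.001 -0.009 0 0 0 0 0" --pt "-0.001 -0.0105 0 0 0 0 0" --pt "-0.001 -0.012 0 0 0 0 0" --pt "-0.001 -0.0135 0 0 0 0 0" --pt "-0.001 -0.015 0 0 0 0 0" --pt "-0.001 -0.0165 0 0 0 0 0" --pt "-0.001 -0.018 0 0 0 0 0" --pt "-0.001 -0.0195 0 0 0 0 0" --pt "-0.001 -0.021 0 0 0 0 0" --pt "-0.001 -0.0225 0 0 0 0 0" --pt "-0.001 -0.024 0 0 0 0 0"

```text
clock: 14.35
position: [554.6, 35.8, 21.0]
tool_rot: [-2.227, 2.212, -0.003]
contact_force: [0.1, 1.5, 0.2]
finger_gap: 0.5
```

```bash
python3 - <<'E'
from h import *
s=manip.state();print(s["contact_force"],s["wrist_torque"],s["position"],s["finger_gap"])
c=manip.capture("wrist");crop(c,200,150,512,384,2.5,"pics/w11.png")
c=manip.capture("scene");crop(c,180,160,280,235,8,"pics/s11.png")
E
```

```text
[0.11271618 1.51725752 0.22238944] [ 0.36243175  0.02169471 -0.00922346] [554.62430931  35.79652267  21.03614242] 0.4794196508271711
```

View pics/s11.png

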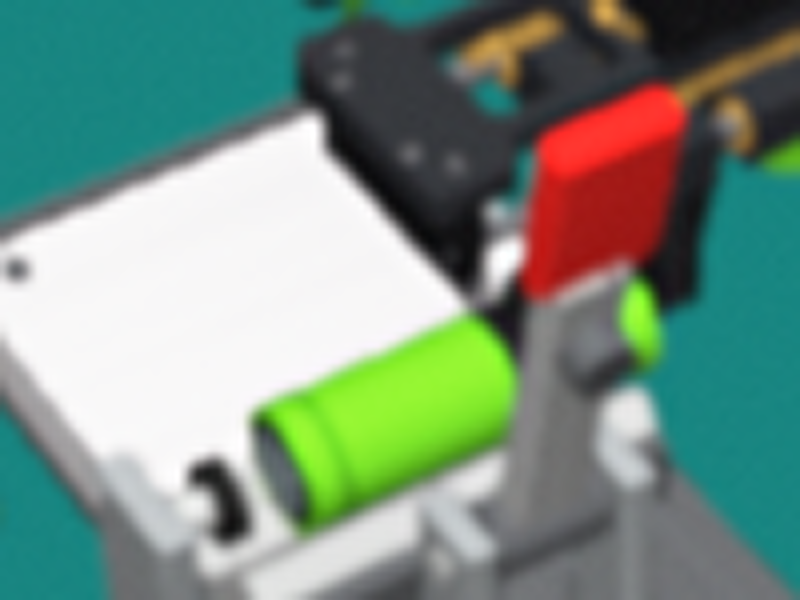

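View pics/w11.png

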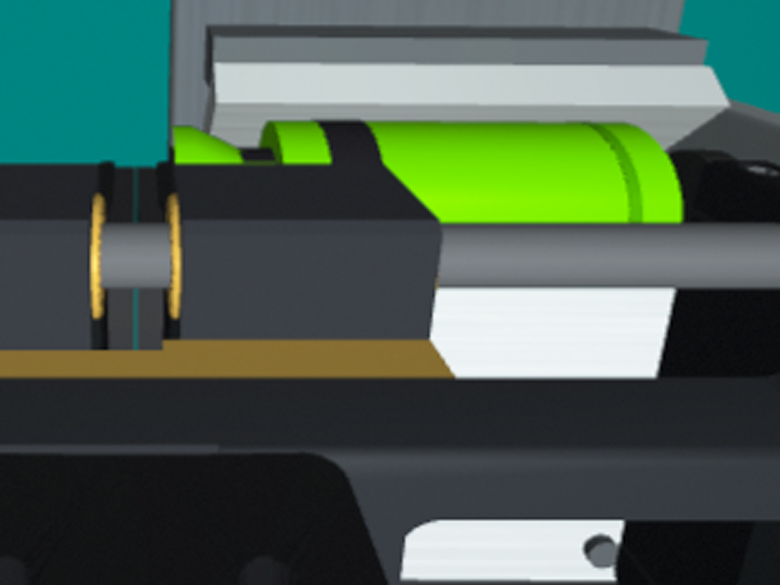

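Call:
send_rows --pt "0 -0.001 0 0 0 0 0" --pt "0 -0.002 0 0 0 0 0" --pt "0 -0.003 0 0 0 0 0" --pt "0 -0.004 0 0 0 0 0" --pt "0 -0.005 0 0 0 0 0" --pt "0 -0.006 0 0 0 0 0" --pt "0 -0.007 0 0 0 0 0" --pt "0 -0.008 0 0 0 0 0"

```text
clock: 15.25
position: [554.6, 27.5, 21.0]
tool_rot: [-2.227, 2.213, -0.003]
contact_force: [0.5, 1.1, 0.7]
finger_gap: 0.5
```

```bash
python3 - <<'E'
from h import *
s=manip.state();print(s["contact_force"],s["wrist_torque"],s["position"],s["finger_gap"])
c=manip.capture("scene");crop(c,180,180,260,240,10,"pics/s12.png")
p=pickle.load(open("fix.pkl","rb"))
P=lambda x,y,z:[p[0]+x-p[2]*y,p[1]+y+p[2]*x,z]
print("disc rim",((proj(c,[P(13*np.cos(t),-55,49.3+13*np.sin(t)) for t in (0,1.57,3.14,4.71)])-[180,180])*10).round().tolist())
print("barrel rim home",((proj(c,[P(20*np.cos(t),-55,49.3+20*np.sin(t)) for t in (0,1.57,3.14,4.71)])-[180,180])*10).round().tolist())
E
```

```text
[0.4660109  1.08439721 0.69569672] [ 0.39007514  0.02439149 -0.0306506 ] [554.61411057  27.46314053  21.00408392] 0.5304652553001208
disc rim [[311.0, 449.0], [278.0, 372.0], [252.0, 376.0], [285.0, 452.0]]
barrel rim home [[327.0, 469.0], [277.0, 349.0], [237.0, 357.0], [286.0, 473.0]]
```

View pics/s12.png

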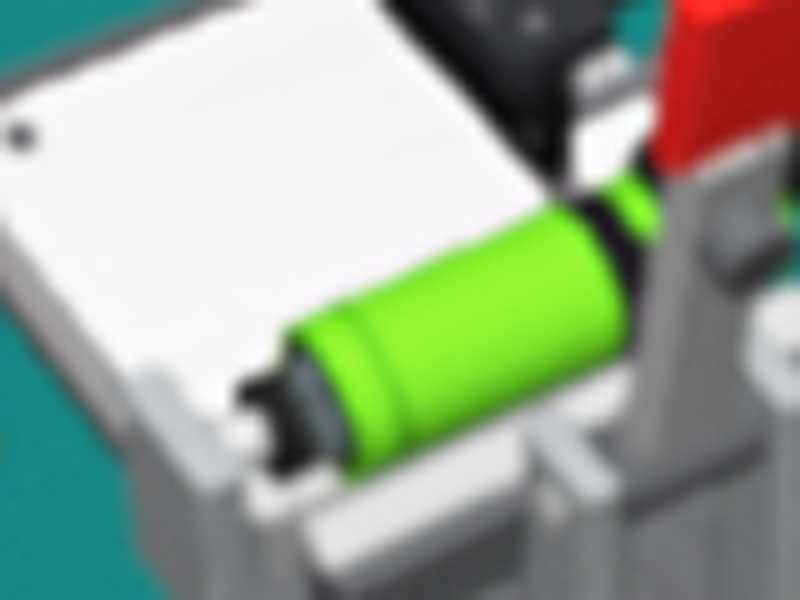

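Call:
send_rows --pt "0 -0.001 0 0 0 0 0" --pt "0 -0.002 0 0 0 0 0" --pt "0 -0.003 0 0 0 0 0" --pt "0 -0.004 0 0 0 0 0" --pt "0 -0.005 0 0 0 0 0"

```text
clock: 15.8
position: [554.6, 22.2, 21.0]
tool_rot: [-2.227, 2.213, -0.003]
contact_force: [-0.1, 1.7, 0.8]
finger_gap: 0.3
```

```bash
cat > q.py <<'E'
from h import *
s=manip.state();print(s["clock"],s["contact_force"].round(2),s["wrist_torque"].round(3),s["position"].round(2))
E
python3 q.py
```

```text
15.8 [-0.13  1.72  0.81] [ 0.463  0.06  -0.002] [554.64  22.19  21.01]
```

Call:
send_rows --pt "0 -0.0005 0 0 0 0 0" --pt "0 -0.001 0 0 0 0 0" --pt "0 -0.0015 0 0 0 0 0"

```text
clock: 16.1
position: [554.6, 20.7, 21.0]
tool_rot: [-2.227, 2.213, -0.003]
contact_force: [-1.2, 1.8, 0.1]
finger_gap: 0.5
```

```bash
python3 q.py
```

```text
16.1 [-1.16  1.76  0.08] [ 0.413 -0.013  0.017] [554.62  20.67  21.01]
```

Call:
send_rows --pt "0 -0.0005 0 0 0 0 0" --pt "0 -0.001 0 0 0 0 0" --pt "0 -0.0015 0 0 0 0 0"

```text
clock: 16.4
position: [554.6, 19.3, 21.0]
tool_rot: [-2.227, 2.213, -0.003]
contact_force: [-0.4, 3.0, 0.5]
finger_gap: 0.4
```

```bash
python3 q.py; python3 - <<'E'
from h import *
c=manip.capture("scene");crop(c,180,180,260,240,10,"pics/s13.png")
E
```

```text
16.4 [-0.41  2.97  0.54] [0.654 0.03  0.015] [554.62  19.32  21.02]
```

View pics/s13.png

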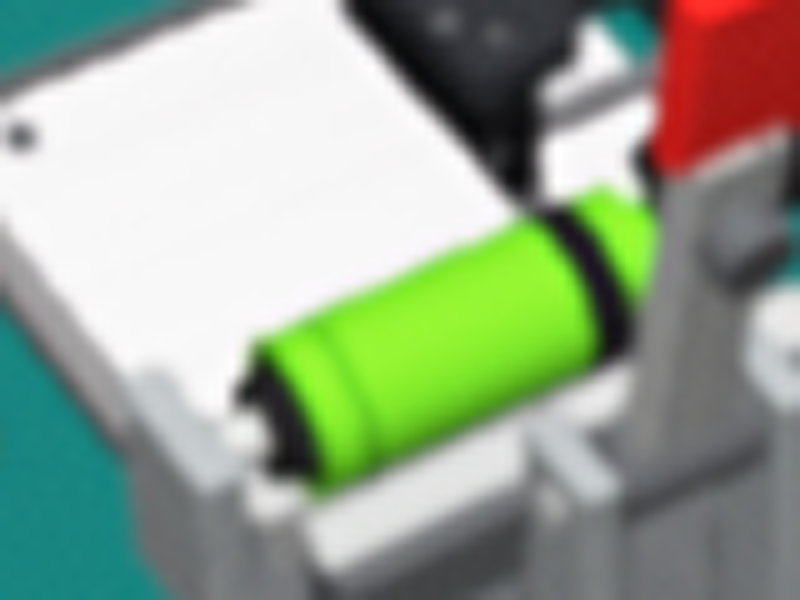

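Call:
send_rows --pt "0 -0.0003 0 0 0 0 0" --pt "0 -0.0005 0 0 0 0 0" --pt "0 -0.0005 0 0 0 0 0"

```text
clock: 16.75
position: [554.6, 19.1, 21.0]
tool_rot: [-2.227, 2.212, -0.002]
contact_force: [-0.8, 3.0, -0.0]
finger_gap: 0.6
```

```bash
python3 q.py
```

```text
16.75 [-0.76  3.03 -0.01] [ 0.842  0.046 -0.055] [554.63  19.06  21.02]
```

```bash
python3 - <<'E'
from bfit import *
p=pickle.load(open("fix.pkl","rb"))
views=[]
for n,box in(("top",(300,75,350,120)),("scene",(230,160,280,215))):
    c=pickle.load(open(n+"0.pkl","rb")); h=cv2.cvtColor(c["frame"],cv2.COLOR_RGB2HSV)
    m=((h[:,:,0]<8)|(h[:,:,0]>172))&(h[:,:,1]>120)&(h[:,:,2]>50); k=np.zeros_like(m); k[box[1]:box[3],box[0]:box[2]]=1; m&=k
    ys,xs=np.nonzero(m); print(n,m.sum(),xs.min(),xs.max(),ys.min(),ys.max()); views.append((c,m))
def pts(th,L,W,dy):
    o=[]
    for r in(145-L/2,145+L/2):
        for h in(-6,6):
            for w in(-W/2,W/2):
                x=85-r*np.cos(th)+h*np.sin(th); z=91.3+r*np.sin(th)+h*np.cos(th); y=-10+w+dy
                o.append([p[0]+x-p[2]*y,p[1]+y+p[2]*x,z])
    return np.array(o)
D=[(np.cos(t),np.sin(t)) for t in np.linspace(0,2*np.pi,16,endpoint=False)]
for L,W in((54,36),(36,54)):
  for vv in (views,views[:1],views[1:]):
    f=lambda q:np.array([ (proj(c,pts(q[0],L,W,q[1]))@d).max()-(np.c_[np.nonzero(m)[1],np.nonzero(m)[0]]@d).max()-.4 for c,m in vv for d in D])
    r=least_squares(f,[1.75,0],loss="soft_l1"); print(L,W,r.x,r.cost)
E
```

```text
top 444 318 341 84 106
scene 341 245 264 171 197
54 36 [ 1.75972993 -1.02999669] 54.284695579481905
54 36 [1.71013206 1.70981681] 11.732579811527502
54 36 [ 1.80963554 -4.83599981] 11.134112639364933
36 54 [ 1.76222866 -2.35797812] 89.89613936636727
36 54 [1.71970651 1.44617378] 38.106819906310605
36 54 [ 1.81084231 -3.30796978] 31.88376719930308
```

Call:
send_rows --pt "0 0.005 0 0 0 0 0" --pt "0 0.015 0 0 0 0 0" --pt "0 0.03 0 0 0 0 0" --pt "0 0.035 0.03 0 0 0 0" --pt "0 0.035 0.07 0 0 0 0" --pt "0 0.035 0.11 0 0 0 0" --pt "0 0.035 0.11 0 0 0 0"

```text
clock: 17.45
position: [557.5, 56.3, 136.4]
tool_rot: [-2.224, 2.207, -0.011]
contact_force: [0.8, 1.0, -0.5]
finger_gap: 0.4
```

```bash
python3 q.py; python3 - <<'E'
from h import *
c=manip.capture("scene");crop(c,180,180,260,240,10,"pics/s14.png")
c=manip.capture("wrist");crop(c,0,0,512,384,1.5,"pics/w14.png")
E
```

```text
17.45 [ 0.77  0.97 -0.55] [-0.018  0.09  -0.004] [557.53  56.28 136.44]
```

View pics/s14.png

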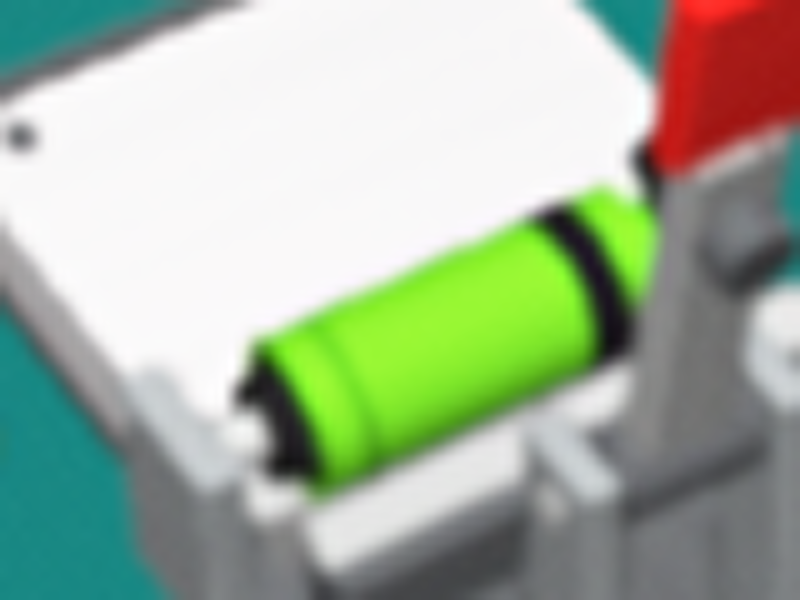

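View pics/w14.png

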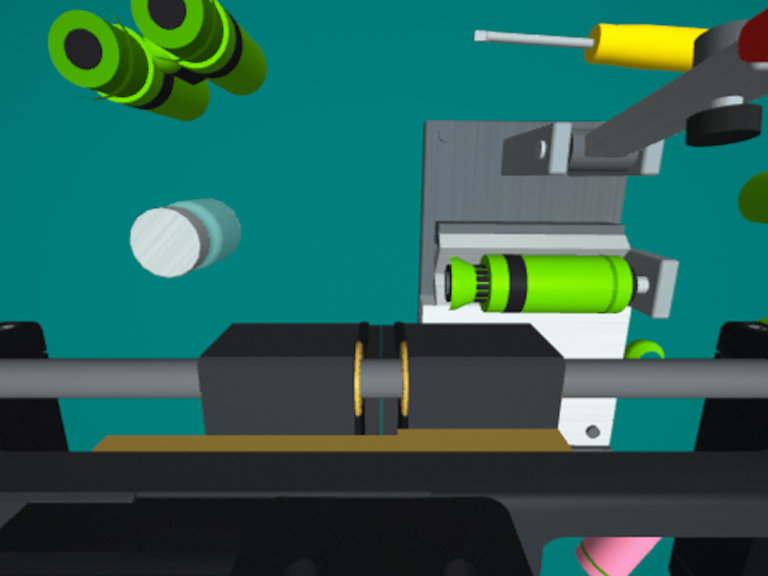

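Call:
send_rows --pt "0 0 0.05 0 0 0 0" --pt "0 0 0.1 0 0 0 0" --pt "0 0 0.15 0 0 0 0" --pt "0.02 -0.02 0.175 0 0 0 0" --pt "0.05 -0.04 0.175 0 0 0 0" --pt "0.08 -0.06 0.175 0 0 0 0" --pt "0.11 -0.08 0.175 0 0 0 0" --pt "0.135 -0.1 0.175 0 0 0 0" --pt "0.158 -0.117 0.175 0 0 0 0" --pt "0.158 -0.117 0.175 0 0 0 0" --pt "0.158 -0.117 0.175 0 0 0 0" --pt "0.158 -0.117 0.175 0 0 0 0"

```text
clock: 18.75
position: [712.6, -60.5, 306.0]
tool_rot: [-2.229, 2.209, -0.003]
contact_force: [0.7, 0.6, 0.4]
finger_gap: 0.4
```

```bash
python3 q.py; python3 - <<'E'
from h import *
c=manip.capture("scene");crop(c,180,100,300,190,6,"pics/s15.png"); print(manip.state()["tool_rot"])
c=manip.capture("wrist");crop(c,0,0,512,384,1.5,"pics/w15.png")
E
```

```text
18.75 [0.66 0.61 0.38] [-0.049  0.064 -0.027] [712.57 -60.49 305.98]
[-2.22912307  2.20910614 -0.00424866]
```

View pics/s15.png

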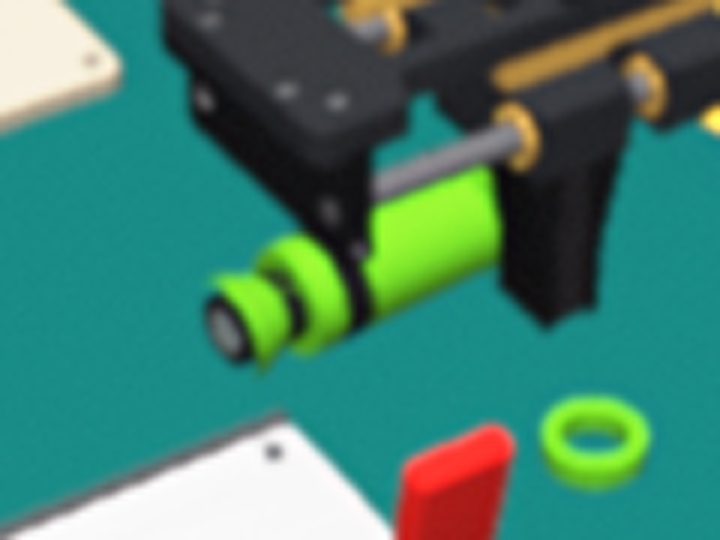

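View pics/w15.png

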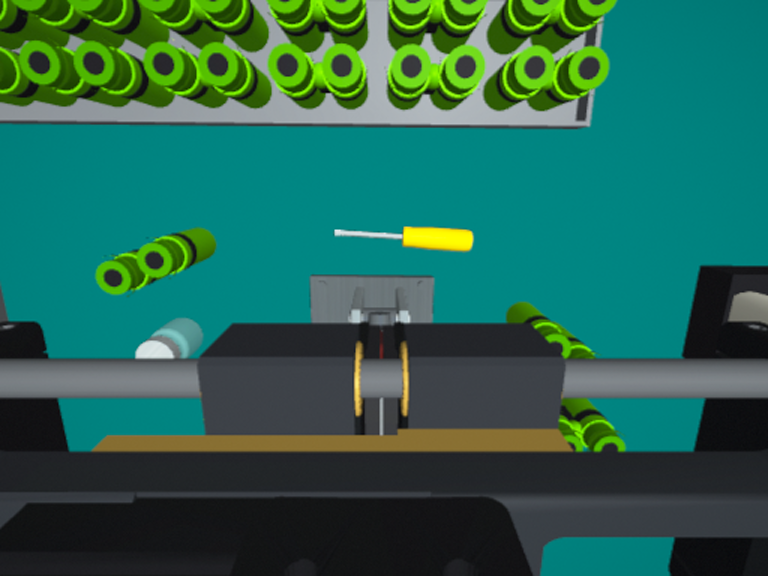

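Call:
send_rows --pt "0.004 0 -0.02 0 0 0 0" --pt "0.004 0 -0.045 0 0 0 0" --pt "0.004 0 -0.07 0 0 0 0" --pt "0.004 0 -0.09 0 0 0 0" --pt "0.004 0 -0.094 0 0 0 0" --pt "0.004 0 -0.094 0 0 0 0" --pt "0.004 0 -0.094 0 0 0 0"

```text
clock: 19.55
position: [717.0, -60.7, 214.6]
tool_rot: [-2.228, 2.208, -0.007]
contact_force: [0.1, 0.5, 0.5]
finger_gap: 0.1
```

```bash
python3 q.py; python3 - <<'E'
from h import *
c=manip.capture("scene");crop(c,200,120,320,210,6,"pics/s16.png")
E
```

```text
19.55 [0.14 0.54 0.49] [0.013 0.01  0.003] [716.96 -60.69 214.65]
```

View pics/s16.png

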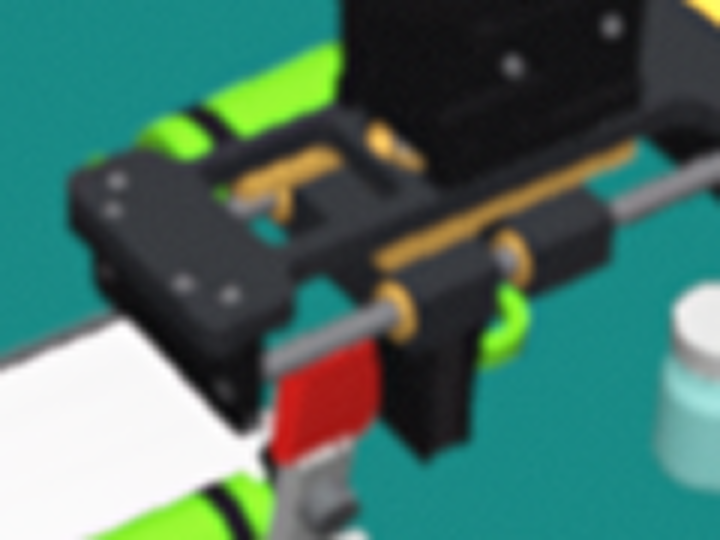

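```bash
python3 - <<'E'
from h import *
c=pickle.load(open("scene0.pkl","rb"))
P=np.array([717,-60.7,214.6])
for d in (0,10,20,30): print(d,((proj(c,[P+[0,0,d],P+[9,0,d],P+[9,-10,d]])-[200,120])*6).round().tolist())
for th in (1.7,1.8):
  L=[]
  for r in (118,145,172): L.append([554.5+85-r*np.cos(th)+6*np.sin(th),-61,91.3+r*np.sin(th)+6*np.cos(th)])
  print(th,np.round(L),((proj(c,L)-[200,120])*6).round().tolist())
E
```

```text
0 [[420.0, 504.0], [437.0, 522.0], [410.0, 536.0]]
10 [[421.0, 481.0], [438.0, 499.0], [411.0, 512.0]]
20 [[422.0, 457.0], [440.0, 475.0], [412.0, 488.0]]
30 [[423.0, 432.0], [441.0, 450.0], [413.0, 463.0]]
1.7 [[661. -61. 208.]
 [664. -61. 234.]
 [668. -61. 261.]] [[315.0, 414.0], [322.0, 357.0], [329.0, 297.0]]
1.8 [[672. -61. 205.]
 [678. -61. 231.]
 [684. -61. 257.]] [[335.0, 441.0], [348.0, 391.0], [361.0, 337.0]]
```

Call:
send_rows --pt "-0.006 0 0 0 0 0 0" --pt "-0.012 0 0 0 0 0 0" --pt "-0.018 0 0 0 0 0 0" --pt "-0.022 0 0 0 0 0 0" --pt "-0.026 0 0 0 0 0 0" --pt "-0.03 0 0 0 0 0 0" --pt "-0.034 0 0 0 0 0 0" --pt "-0.038 0 0 0 0 0 0" --pt "-0.042 0 0 0 0 0 0" --pt "-0.046 0 0 0 0 0 0" --pt "-0.05 0 0 0 0 0 0"

```text
clock: 20.7
position: [668.8, -60.7, 216.5]
tool_rot: [-2.224, 2.206, -0.014]
contact_force: [6.8, 0.3, 5.4]
finger_gap: 0.3
```

```bash
python3 q.py; python3 - <<'E'
from h import *
c=manip.capture("scene");crop(c,190,130,310,220,6,"pics/s17.png")
r=150
for th in np.arange(1.57,-.01,-.1):
    print(round(th,2), round(639.5-r*np.cos(th)+6*np.sin(th)+9.5,1), round(91.3+r*np.sin(th)+6*np.cos(th)-27,1))
E
```

```text
20.7 [6.84 0.31 5.36] [-0.056 -1.364 -0.021] [668.82 -60.67 216.51]
1.57 654.9 214.3
1.47 639.9 214.1
1.37 625.0 212.5
1.27 610.3 209.3
1.17 596.0 204.8
1.07 582.2 198.8
0.97 569.2 191.4
0.87 556.9 182.8
0.77 545.5 173.0
0.67 535.2 162.2
0.57 526.0 150.3
0.47 518.0 137.6
0.37 511.3 124.1
0.27 506.0 110.1
0.17 502.2 95.6
0.07 499.8 80.8
```

View pics/s17.png

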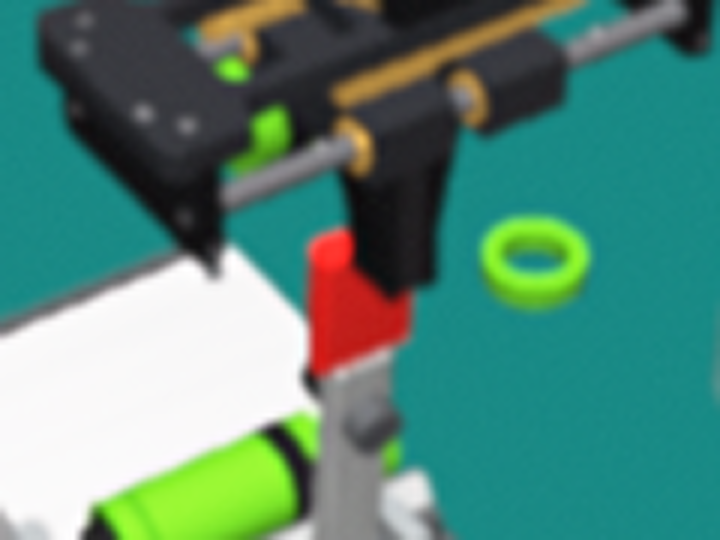

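Call:
send_rows --pt "-0.007 0 -0.001 0 0 0 0" --pt "-0.014 0 -0.002 0 0 0 0" --pt "-0.021 0 -0.002 0 0 0 0" --pt "-0.029 0 -0.002 0 0 0 0" --pt "-0.036 0 -0.003 0 0 0 0" --pt "-0.044 0 -0.004 0 0 0 0" --pt "-0.051 0 -0.005 0 0 0 0" --pt "-0.058 0 -0.007 0 0 0 0" --pt "-0.066 0 -0.009 0 0 0 0" --pt "-0.073 0 -0.012 0 0 0 0" --pt "-0.08 0 -0.015 0 0 0 0" --pt "-0.086 0 -0.018 0 0 0 0"

```text
clock: 21.95
position: [583.0, -60.6, 199.7]
tool_rot: [-2.223, 2.205, -0.017]
contact_force: [2.7, 0.2, 7.7]
finger_gap: 0.5
```

```bash
python3 q.py; python3 - <<'E'
from h import *
c=manip.capture("scene");crop(c,170,130,290,220,6,"pics/s18.png")
E
```

```text
21.95 [2.66 0.23 7.68] [-0.01  -0.603  0.051] [582.97 -60.63 199.67]
```

View pics/s18.png

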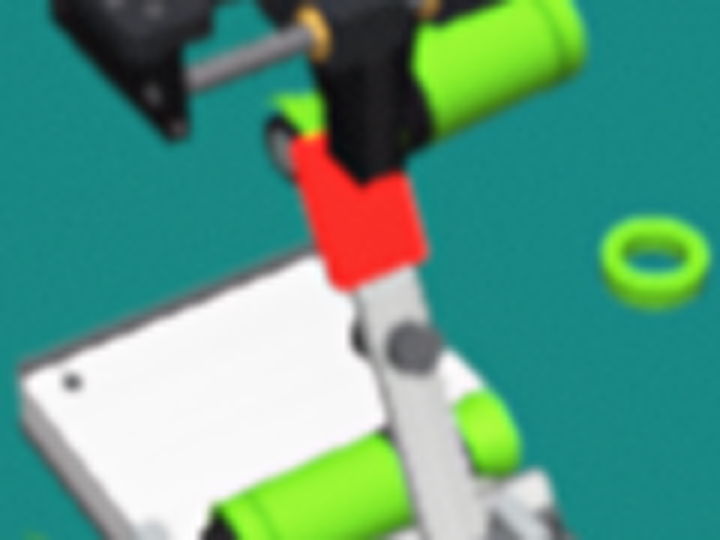

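Call:
send_rows --pt "-0.007 0 -0.004 0 0 0 0" --pt "-0.014 0 -0.008 0 0 0 0" --pt "-0.02 0 -0.0125 0 0 0 0" --pt "-0.026 0 -0.017 0 0 0 0" --pt "-0.032 0 -0.022 0 0 0 0" --pt "-0.037 0 -0.027 0 0 0 0" --pt "-0.042 0 -0.032 0 0 0 0" --pt "-0.047 0 -0.0375 0 0 0 0" --pt "-0.052 0 -0.043 0 0 0 0" --pt "-0.056 0 -0.049 0 0 0 0" --pt "-0.06 0 -0.055 0 0 0 0" --pt "-0.064 0 -0.062 0 0 0 0" --pt "-0.067 0 -0.068 0 0 0 0" --pt "-0.07 0 -0.075 0 0 0 0"

```text
clock: 23.4
position: [510.8, -60.7, 123.7]
tool_rot: [-2.225, 2.207, -0.014]
contact_force: [-1.7, -0.7, 7.3]
finger_gap: 0.5
```

```bash
python3 q.py; python3 - <<'E'
from h import *
c=manip.capture("scene");crop(c,150,130,270,220,6,"pics/s19.png")
E
```

```text
23.4 [-1.69 -0.67  7.31] [ 0.032  0.356 -0.013] [510.81 -60.68 123.72]
```

View pics/s19.png

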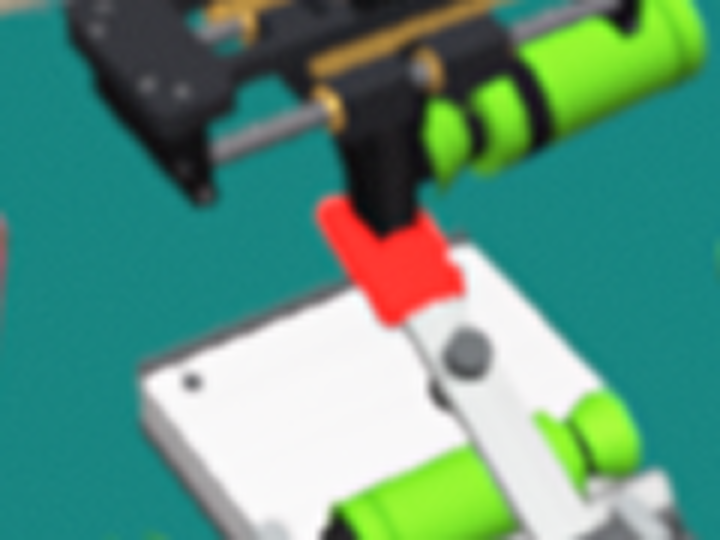

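Call:
send_rows --pt "-0.003 0 -0.007 0 0 0 0" --pt "-0.005 0 -0.0135 0 0 0 0" --pt "-0.007 0 -0.02 0 0 0 0" --pt "-0.0085 0 -0.025 0 0 0 0" --pt "-0.0085 0 -0.028 0 0 0 0"

```text
clock: 23.95
position: [500.5, -60.7, 93.9]
tool_rot: [-2.226, 2.208, -0.01]
contact_force: [-2.7, 0.0, 6.6]
finger_gap: 0.5
```

```bash
python3 q.py; python3 - <<'E'
from h import *
c=manip.capture("scene");crop(c,150,140,270,230,6,"pics/s20.png")
c=manip.capture("wrist");crop(c,0,0,512,384,1.5,"pics/w20.png")
E
```

```text
23.95 [-2.72  0.03  6.62] [ 0.069  0.821 -0.014] [500.45 -60.67  93.95]
```

View pics/s20.png

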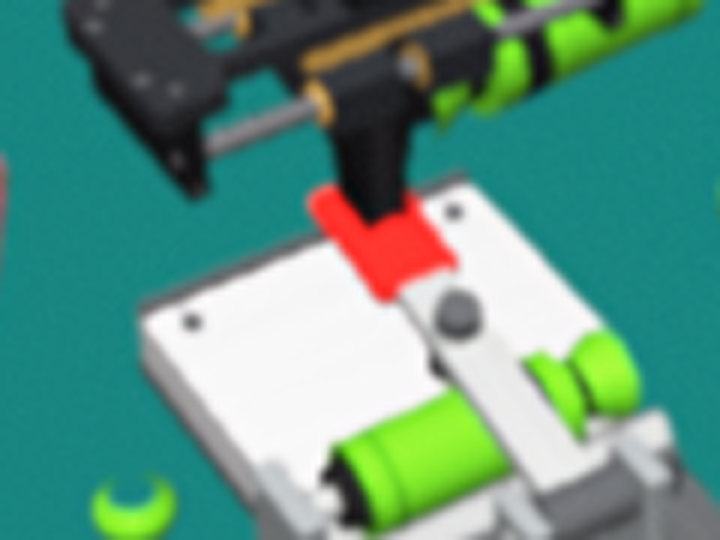

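View pics/w20.png

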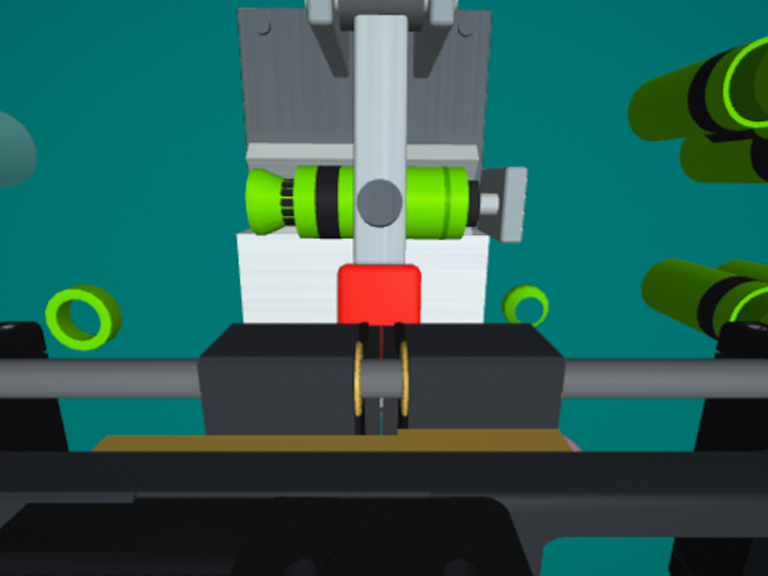

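Call:
send_rows --pt "0 0 -0.002 0 0 0 0" --pt "-0.0005 0 -0.004 0 0 0 0" --pt "-0.001 0 -0.006 0 0 0 0" --pt "-0.001 0 -0.008 0 0 0 0"

```text
clock: 24.45
position: [499.0, -60.7, 85.7]
tool_rot: [-2.227, 2.209, -0.009]
contact_force: [-3.7, -0.1, 5.4]
finger_gap: 0.1
```

Call:
send_rows --pt "0 0 -0.0015 0 0 0 0" --pt "-0.0002 0 -0.003 0 0 0 0" --pt "-0.0005 0 -0.0045 0 0 0 0"

```text
clock: 24.75
position: [498.2, -60.7, 81.1]
tool_rot: [-2.227, 2.209, -0.008]
contact_force: [-2.6, 1.0, 5.8]
finger_gap: 0.2
```

```bash
python3 q.py
```

```text
24.75 [-2.61  1.04  5.84] [0.004 0.485 0.011] [498.16 -60.69  81.1 ]
```

Call:
send_rows --pt "0 0 -0.001 0 0 0 0" --pt "0 0 -0.002 0 0 0 0" --pt "0 0 -0.003 0 0 0 0"

```text
clock: 25.05
position: [497.7, -60.7, 78.0]
tool_rot: [-2.228, 2.21, -0.007]
contact_force: [-2.5, -0.1, 5.8]
finger_gap: -0.1
```

Call:
send_rows --pt "0 0 -0.001 0 0 0 0" --pt "0 0 -0.002 0 0 0 0" --pt "0 0 -0.002 0 0 0 0"

```text
clock: 25.35
position: [497.4, -60.7, 75.8]
tool_rot: [-2.228, 2.21, -0.006]
contact_force: [-1.0, 0.5, 2.5]
finger_gap: 0.3
```

```bash
python3 q.py;  python3 - <<'E'
from h import *
c=manip.capture("scene");crop(c,170,160,270,235,8,"pics/s21.png")
E
```

```text
25.35 [-0.98  0.52  2.49] [0.06  0.363 0.029] [497.41 -60.65  75.83]
```

View pics/s21.png

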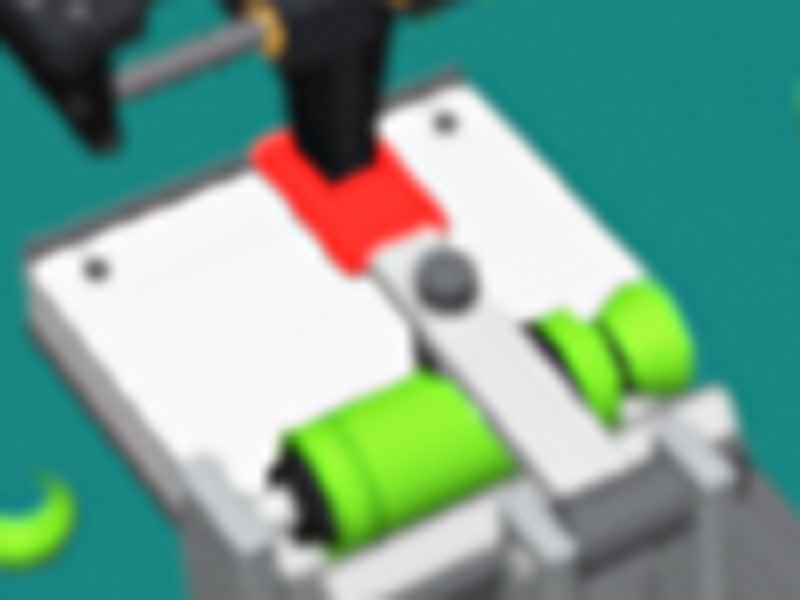

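Call:
send_rows --pt "0 0 -0.001 0 0 0 0" --pt "0 0 -0.002 0 0 0 0" --pt "0 0 -0.003 0 0 0 0"

```text
clock: 25.7
position: [497.1, -60.7, 72.8]
tool_rot: [-2.228, 2.211, -0.006]
contact_force: [-2.4, 0.1, 5.0]
finger_gap: 0.7
```

Call:
send_rows --pt "0 0 -0.001 0 0 0 0" --pt "0 0 -0.002 0 0 0 0"

```text
clock: 25.9
position: [496.9, -60.7, 70.7]
tool_rot: [-2.229, 2.211, -0.005]
contact_force: [-1.9, -0.4, 5.0]
finger_gap: 0.6
```

```bash
python3 q.py
```

```text
25.9 [-1.95 -0.43  5.03] [-0.021  0.588  0.06 ] [496.9  -60.69  70.71]
```

Call:
send_rows --pt "0 0 -0.001 0 0 0 0" --pt "0 0 -0.002 0 0 0 0"

```text
clock: 26.1
position: [496.7, -60.7, 68.7]
tool_rot: [-2.229, 2.211, -0.005]
contact_force: [-2.2, 0.5, 5.3]
finger_gap: 0.4
```

Call:
send_rows --pt "0 0 -0.001 0 0 0 0" --pt "0 0 -0.002 0 0 0 0"

```text
clock: 26.3
position: [496.6, -60.7, 66.6]
tool_rot: [-2.229, 2.211, -0.004]
contact_force: [-2.4, -0.3, 5.3]
finger_gap: 0.3
```

```bash
python3 q.py
```

```text
26.3 [-2.42 -0.29  5.34] [ 0.041  0.551 -0.   ] [496.62 -60.7   66.64]
```

Call:
send_rows --pt "0 0 -0.001 0 0 0 0" --pt "0 0 -0.002 0 0 0 0"

```text
clock: 26.5
position: [496.5, -60.7, 64.6]
tool_rot: [-2.229, 2.211, -0.004]
contact_force: [-2.1, -0.6, 6.2]
finger_gap: 0.8
```

```bash
python3 q.py;  python3 - <<'E'
from h import *
c=manip.capture("scene");crop(c,170,160,270,235,8,"pics/s22.png")
c=manip.capture("wrist");crop(c,150,0,350,200,3,"pics/w22.png")
E
```

```text
26.5 [-2.06 -0.61  6.18] [ 0.065  0.488 -0.036] [496.49 -60.67  64.63]
```

View pics/s22.png

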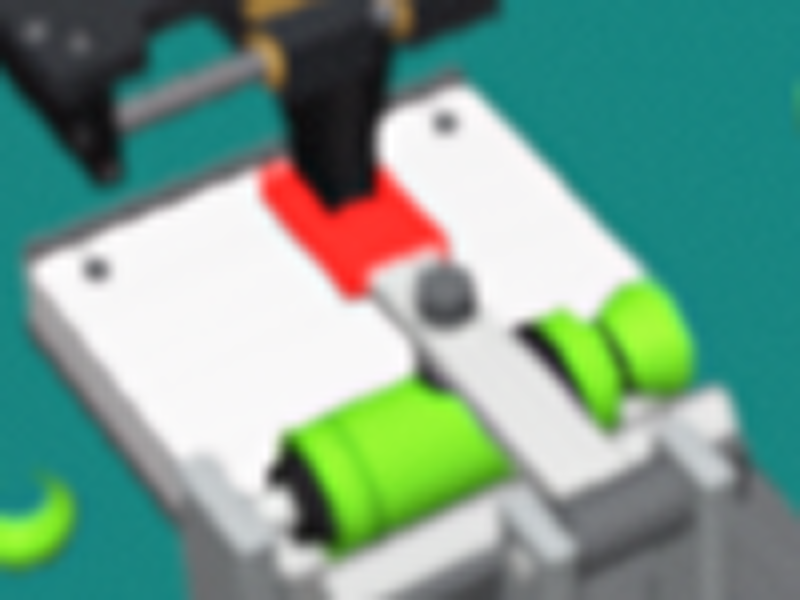

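View pics/w22.png

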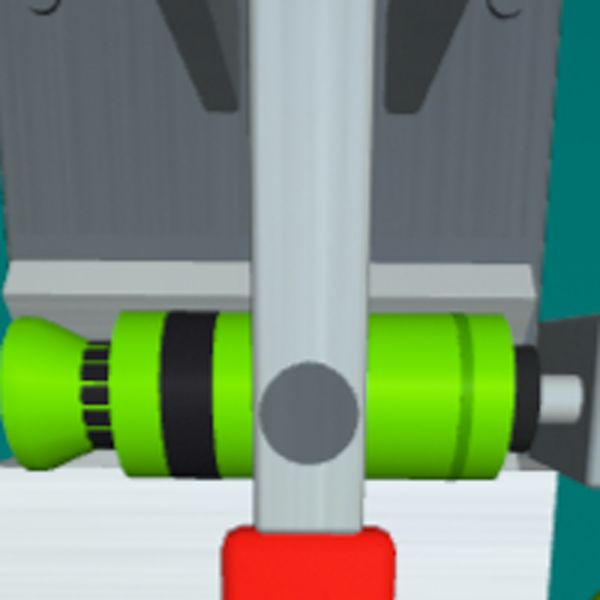

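Call:
send_rows --pt "0 0 -0.0005 0 0 0 0" --pt "0 0 -0.001 0 0 0 0"

```text
clock: 26.8
position: [496.5, -60.7, 63.6]
tool_rot: [-2.229, 2.211, -0.004]
contact_force: [-1.6, 0.4, 4.5]
finger_gap: 0.6
```

```bash
python3 q.py
```

```text
26.8 [-1.55  0.39  4.53] [-0.011  0.45   0.045] [496.45 -60.69  63.56]
```

Call:
send_rows --pt "0 0 -0.0005 0 0 0 0" --pt "0 0 -0.001 0 0 0 0"

```text
clock: 27.0
position: [496.4, -60.7, 62.7]
tool_rot: [-2.229, 2.212, -0.004]
contact_force: [-1.8, 0.1, 4.6]
finger_gap: 0.7
```

```bash
python3 q.py
```

```text
27.0 [-1.76  0.09  4.61] [ 0.06   0.502 -0.   ] [496.43 -60.69  62.66]
```

Call:
send_rows --pt "0 0 -0.0007 0 0 0 0" --pt "0 0 -0.0015 0 0 0 0"

```text
clock: 27.2
position: [496.4, -60.7, 61.3]
tool_rot: [-2.229, 2.212, -0.004]
contact_force: [-2.2, -0.3, 5.3]
finger_gap: 1.0
```

Call:
send_rows --pt "0 0 -0.0007 0 0 0 0" --pt "0 0 -0.0015 0 0 0 0"

```text
clock: 27.4
position: [496.4, -60.7, 59.8]
tool_rot: [-2.229, 2.212, -0.004]
contact_force: [-2.6, -0.4, 5.6]
finger_gap: 0.6
```

```bash
python3 q.py
```

```text
27.4 [-2.62 -0.45  5.56] [0.006 0.505 0.03 ] [496.41 -60.67  59.8 ]
```

Call:
send_rows --pt "0 0 -0.0007 0 0 0 0" --pt "0 0 -0.0015 0 0 0 0"

```text
clock: 27.6
position: [496.4, -60.7, 58.5]
tool_rot: [-2.23, 2.212, -0.004]
contact_force: [-3.8, 0.5, 8.1]
finger_gap: 0.1
```

```bash
python3 q.py; python3 - <<'E'
from h import *
c=manip.capture("scene");crop(c,190,180,260,232,11,"pics/s23.png")
E
```

```text
27.6 [-3.81  0.49  8.12] [ 0.009  0.728 -0.026] [496.42 -60.69  58.52]
```

View pics/s23.png

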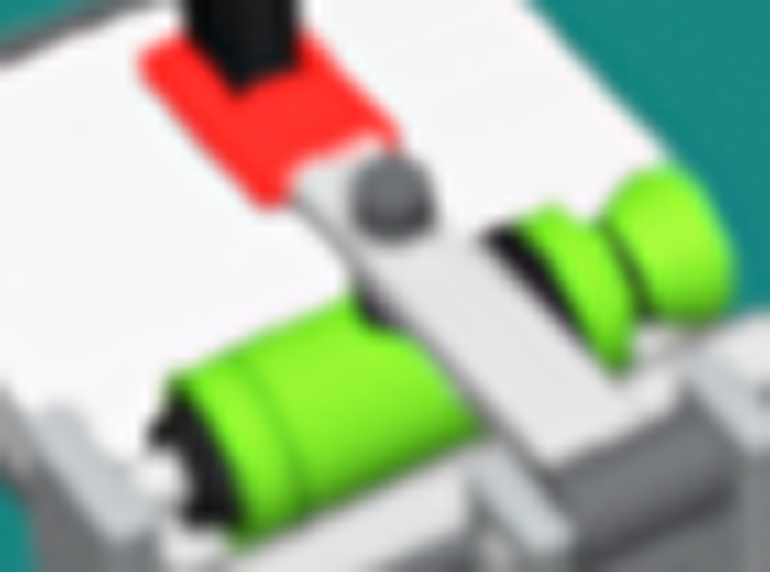

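Call:
send_rows --pt "0 0 -0.0005 0 0 0 0" --pt "0 0 -0.0009 0 0 0 0"

```text
clock: 27.85
position: [496.5, -60.7, 57.9]
tool_rot: [-2.23, 2.212, -0.004]
contact_force: [-3.6, -0.4, 10.5]
finger_gap: 0.6
```

```bash
python3 q.py
```

```text
27.85 [-3.64 -0.41 10.47] [0.008 0.859 0.028] [496.45 -60.71  57.94]
```

Call:
send_rows --pt "0 0 0.002 0 0 0 0" --pt "0 0 0.005 0 0 0 0" --pt "0 0 0.015 0 0 0 0" --pt "0 0 0.04 0 0 0 0" --pt "0 0 0.08 0 0 0 0" --pt "0 0 0.12 0 0 0 0" --pt "0 0 0.12 0 0 0 0" --pt "0 0 0.12 0 0 0 0"

```text
clock: 28.65
position: [496.9, -60.9, 178.9]
tool_rot: [-2.229, 2.212, -0.008]
contact_force: [-0.3, -0.7, -0.5]
finger_gap: 0.6
```

```bash
python3 q.py; python3 - <<'E'
from h import *
c=manip.capture("scene");crop(c,190,180,260,232,11,"pics/s24.png")
c=manip.capture("wrist");crop(c,0,0,512,384,1.5,"pics/w24.png")
E
```

```text
28.65 [-0.31 -0.7  -0.48] [0.008 0.039 0.03 ] [496.95 -60.86 178.92]
```

View pics/s24.png

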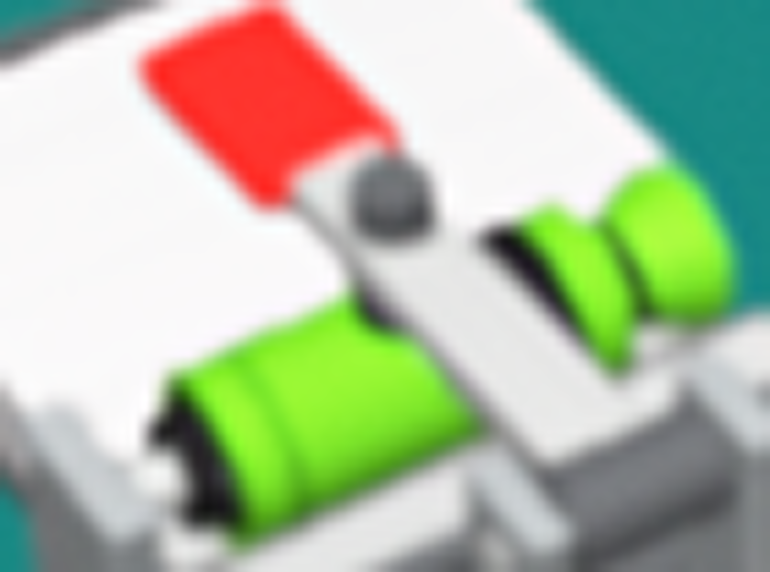

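View pics/w24.png

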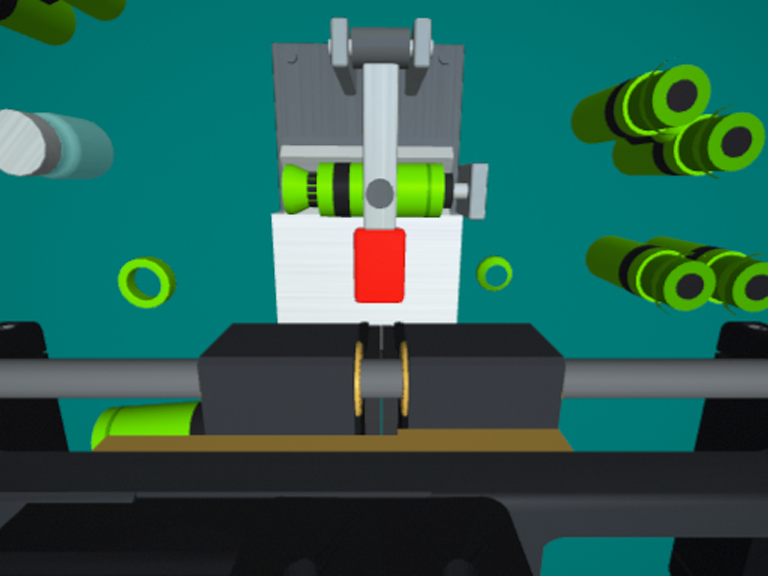

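```bash
python3 -c "
from rig import manip
print(manip.sign_off())"
```

```text
the job is handed in; nothing more can be done
None
```

The job is handed in. The green barrel lies in the vee with its lens end against the rubber stop, and the clamp's pad is pressed down on it. The robot's clock read about 28.7 s, and it was not touching anything.

- **Choosing the barrel:** I took the green one on the deck, at (297, 209) in the top picture. The larger green one at (231, 280) and the pink one at (366, 285) stayed where they were.
- **Rolling:** I pushed the barrel over the deck edge with both fingers, and it dropped into the vee and straightened. The fit put its axis at x 554.2 mm, against 554.5 mm expected.
- **Pushing to the stop:** the push took about 1.5 N while sliding and rose to about 3 N once the stop gave. It was not read above about 3.5 N.
- **Clamping:** moving the arm down took about 5.5 N at the handle. It rose to 10.5 N once the pad met the barrel, which works out at roughly 8 to 9 N on the barrel.
- **Last check:** after letting go, the scene and wrist pictures showed the clamp arm where I left it. The pad was still on the barrel and the barrel at the stop. The other things in view looked unmoved.

**What disagreed or was not checked:**
- The fingertips appeared 20 to 30 mm short of the reported tool point, so I set heights by pictures and touch.
- The two cameras differed by 0.1 rad on the clamp's starting angle, and the barrel fit from the scene picture was poor because the paddle hid part of it.
- I worked the pad force out from the handle push. I did not measure it again after letting go.

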